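Close the control box with its quarter-turn screws

ROBOT

A 6-joint arm with a two-finger parallel gripper is mounted at the origin on the work surface; the furniture and walls round the work are solid. World frame = base frame: x ahead of the robot, y to its left, z up, the work surface at z = 0. Lengths are in mm, angles in rad, forces in N, time in s.
With the tool pointing down it reaches from about 250 to 800 mm from the base axis. Payload 3.9 kg.
Tool frame: the origin (TCP) lies between the finger pads; the fingertips stand 17 mm ahead of it and the grasp point (between the pads) lies 2 mm behind it; z points along the fingers, y is the line along which they close (so a half turn about z gives the same grasp; the last joint's range is limited). The gripper opens to 85 mm and grips with 20 to 120 N. Pads are 22 mm wide; open, the fingers measure 114 mm over their backs; the gripper's body (76 mm by 85 mm) begins 54 mm behind the grasp point. The pads swing forward as they close: fully open they stand 13 mm farther back than shut.
Start: joints at [-1.266, 0.26, -0.138, 1.173, 0, 1.571], TCP at [157.549, -500.793, 248.304] pointing down, gripper open.
Joint ranges: [-2.78, 2.78], [-0.83, 1.72], [-1.28, 1.37], [-1.9, 2.12], [-1.57, 1.48], [-3.14, 3.14]. Speed limits (rad/s): [2.57, 2.57, 3.14, 3.14, 3.14, 3.14].

INTERFACE

Orientations are given as a rotation vector (axis times angle).
In Python, from workcell import monitor, eyes, manip gives the robot as it stands.
- The arm moves only by the tool send_rows, never from a script. Its argument "increments" is a list that holds one entry, the list of rows, each a list of 7 numbers: the turn, a rotation vector about the world's x, y, z in units of 360 degrees (1.0 is 360 degrees), then the shift along the world's x, y, z in units of 250 mm (1.0 is 250 mm), then the closure, from -1 (fully open) to 1 (shut). In form: [[[rx, ry, rz, x, y, z, gripper], ...]]. A call has 1 to 8 rows; each row shifts and turns the commanded pose from where the row before left it; what a row does not reach is not made up. A row lasts 1/10 s, in which the tool goes at most 50 mm and 8.59 degrees, less where a joint would pass 70% of its speed; a pose out of reach is approached as far as the arm can. A call with a number of a shift or a turn outside -1 to 1 is refused whole. A call with a gripper value outside its range is refused whole. The fingers move at their own pace and stop on an object; "newtons" is the grip in N (left out, the last holds). Time passes only in rows, so rows that do not move let the fingers close. It gives the time, the measured TCP pose, the force, the opening and the grip force at its end, in the units of the state.
- monitor.get_obs(): the state, without advancing time (a new reading comes with each control period).
- eyes.snapshot(name): name is "side" or "top" or "wrist"; returns the picture (420x560x3 uint8, red, green, blue); there is no depth.
- eyes.calibration(name): a dict with "camera_matrix" (3x3 intrinsics, pixels), "k1" (the pictures are not rectified: a ray, as slopes to the right and down, at radius r is drawn at 1 + k1 r^2 times it, then the intrinsics apply), "R" (3x3) and "t" (3): a world point X has camera coordinates R X + t. Camera axes: x right, y down, z forward; pixel columns grow to the right and rows downward; lengths in mm; the calibration is good to about 2 mm. A picture is of the moment at which its call begins: read the wrist's pose just before it. calibration takes no time and is no camera call; for the wrist camera it gives the pose at the moment of the call.
- manip.job_done(): hands the job in; it is judged then, once.
The state is a dict: "clock": time; "joint_positions": joint angles; "dq": joint speeds; "joint_torque": joint torques, N m; "position": TCP position; "orientation": TCP orientation; "wrist_force": force on the tool from outside, world axes, zero at the start; "wrist_torque": the same for the moment, N m; "opening": opening from 0.0 (shut) to 1.0 (fully open); "finger_force": force on a finger pad.
Only numpy, scipy, OpenCV 4.12 (cv2) and the standard library are available. Lean on these libraries where they do the work, as an engineer would, in place of code of your own. Each camera call takes 0.05 s, during which the arm holds its last target. There are 200 camera calls.

TASK

The small control box stands open after a fuse change. Put its loose white cover back over the collar on its sloping front, seated flat all round, without banging it down; then take the red wing key from its wooden block and, with its blade in the slots, turn both cover screws clockwise to their stops. Put the key back upright in the slot of its block and leave the other things on the bench where they stand.

Things in the scene. Friction and masses are not known exactly. Their poses are not given: they have to be found in the camera images.
- control_box: grey wedge-shaped control box, 147 mm long (x), 102 mm wide (y), 95 mm high at the back, fixed to the bench for the whole run. Origin: on the bench below the middle of its rim; x points from its low front to its high back, z up. It stands sideways to the robot, sloping down to the robot's left.
- box_rim: open collar on the box's slope, 86 x 140 mm outside, walls 5 mm, outer bevel 3 mm, 26 mm high. Origin: middle of the rim plane, 75 mm over the bench; z the slope's outward normal (30 deg off vertical, toward the low front), y up the slope, x across. The seated cover has this same frame (2 mm side play). Inside each end wall a steel flange (y 56 to 65 mm, 5 to 9 mm below the rim) takes a cam.
- cover: loose white cover, 96 x 150 x 23 mm, about 0.22 kg: 5 mm plate with 18 mm deep skirt (inside 90 x 144 mm), lying on its skirt, handle up. Origin: centre of the plate's underside, 18 mm over the skirt's edge; z out of the plate, y along the long side. Black handle bar along x, 66 x 14 mm, at z = 27 to 45 mm, centred. Screw heads at y = +45 and -45 mm. It fits either way round.
- cover_grip (a point): centre of the cover's black handle bar (36 mm over the cover's origin along its z); axes as the cover's
- screw_left_head (a point): centre of the top face of the steel screw head at y = +45 mm on the cover; axes as the cover's. Head 34 mm across, level with the black ring (42 mm) round it, 8 mm above the plate. Its straight slot is 28 mm long, 6.5 mm wide, 7 mm deep, closed at both ends, with bevelled edges, with bevelled edges, with bevelled edges, with bevelled edges.
- screw_right_head (a point): the same for the screw at y = -45 mm
- screw_left (a joint): turn of that screw, rad: 0 open, 1.571 locked (stop); grows clockwise seen from outside; starts at 0.05 to 0.3. Slot along the cover's x at 0, along its y at 1.571. A cam below swings under the box's flange as it locks: a screw turned much beyond 0.3 beforehand keeps the cover from seating. Friction about 0.1 N m.
- screw_right (a joint): the same for the other screw
- wing_key: red wing key, 136 mm, 0.11 kg: steel blade 23 mm wide (its x; 20 at the tip), 2.6 mm thick at the tip, 5 mm thick 14 mm up; shaft 10 mm; red collar 27 mm across at z = 72 to 80 mm; flat red grip 62 mm wide (x), 16 mm thick (y), at z = 86 to 136 mm. Origin: middle of the blade's tip; z from tip to grip, x along blade width and grip width.
- key_tip (a point): middle of the tip of the key's blade; axes as the key's
- key_block: wooden tool block, 66 x 100 mm, 80 mm high, fixed. Origin: centre of its underside, x along the key's slot. The key hangs in a slot 30 mm (x) by 13 mm (y) through the block, its collar resting on the top.
- block_slot (a point): middle of the slot's mouth on top of the block (80 mm above the bench); axes as the block's
- tea_glass: bystander: waisted tea glass, 62 mm across, 86 mm high, at the back of the bench; origin under its centre
- tea_tin: bystander: white tea tin, 69 mm across, 138 mm high, at the back; origin under its centre
- spare_tin: bystander: a second white tea tin, the same, at the back right; origin under its centre

How it is judged (in metres and radians):
On the way, in this order (a step that is already met when the one before it is completed fails the run):
1. the cover sits flat on the rim all round, both screws still open (horizontal distance between cover and box_rim below 0.008 m and z of cover in the frame of box_rim below 0.002 m and angle between the z axis of cover and the z axis of box_rim, either way round below 0.03 rad and value of joint each of screw_left, screw_right below 0.8 rad), for 0.2 s.
2. both screws are turned to their stops, the key's blade in the slot of the last (value of joint each of screw_left, screw_right above 1.35 rad and (distance between key_tip and screw_left_head below 0.02 m or distance between key_tip and screw_right_head below 0.02 m)), for 0.1 s.
At the end, for the whole second after the job is handed in: The cover sits on the box's collar within 6 mm of its seat and at most 2 mm above the rim, flat within 0.03 rad; both screws are at 1.35 rad or more; the key stands in its block's slot, collar on the top (tip below 13 mm over the bench), within 0.1 rad of upright; all at rest (distance between cover and box_rim below 0.006 m and z of cover in the frame of box_rim below 0.002 m and angle between the z axis of cover and the z axis of box_rim, either way round below 0.03 rad and value of joint each of screw_left, screw_right above 1.35 rad and horizontal distance between key_tip and block_slot below 0.015 m and height (world z) of key_tip below 0.013 m and angle between wing_key's own z axis and vertical below 0.1 rad and linear speed of each of wing_key, cover below 0.02 m/s); the robot touches nothing.
It fails at once if the cover is banged onto the box (over 60 N between them) (contact force between cover and control_box above 60 N).
It fails at once if a bystander is pushed more than 30 mm or tipped over (distance of any of tea_glass, tea_tin, spare_tin from where it was at the start of the episode above 0.03 m or angle between any of tea_glass, tea_tin, spare_tin's own z axis and vertical above 0.6 rad).
It also fails if it takes over 72 s, if anything falls off the work surface, if the arm or the gripper's body presses on something with over 40 N, if the wrist force passes 120 N, or if a joint passes its speed limit or range.

## Working session

There is one attempt and no reset: what is moved stays moved. The work goes in short steps, Python scripts to look and compute and a tool call to move; the robot and the scene stay as the last step left them, time stands still between calls to the robot, and variables do not carry over. Pictures are saved under pics/ and viewed, at most 10 in all, crops included, and the job is handed in when it is done.

Besides the shell and the picture viewer there is one more tool, called after ">>>" by a JSON object that holds its "method" and its "body", one argument or row to a line. send_rows: Moves the arm, as the interface text tells. Its arguments: {"type":"object","properties":{"increments":{"type":"array","items":{"type":"array","items":{"type":"array","items":{"type":"number","minimum":-1,"maximum":1}}}},"newtons":{"type":"number"}},"required":["increments"]}

```bash
ls; mkdir -p pics; python3 - <<'E'
from workcell import monitor, eyes, manip
import cv2, numpy as np
for n in ("top","side"):
    im=eyes.snapshot(n); cv2.imwrite(f"pics/{n}0.png",cv2.resize(im[:,:,::-1],(800,600),interpolation=cv2.INTER_CUBIC))
    cv2.imwrite(f"pics/{n}0raw.png",im[:,:,::-1])
    c=eyes.calibration(n); print(n,{k:np.round(v,4).tolist() for k,v in c.items()})
print(monitor.get_obs())
E
```

```text
pics
top {'camera_matrix': [[465.2536, 0.0, 282.3618], [0.0, 465.2536, 208.6294], [0.0, 0.0, 1.0]], 'k1': -0.1338, 'R': [[-0.0228, -0.9997, -0.0029], [-0.9798, 0.023, -0.1985], [0.1985, -0.0017, -0.9801]], 't': [-55.9743, 500.8649, 1123.6596]}
side {'camera_matrix': [[522.0097, 0.0, 275.879], [0.0, 522.0097, 208.9575], [0.0, 0.0, 1.0]], 'k1': -0.0766, 'R': [[0.9893, -0.1455, -0.0081], [-0.0984, -0.6258, -0.7738], [0.1076, 0.7663, -0.6334]], 't': [-492.2254, 38.7688, 1046.4409]}
{'clock': 0.1, 'joint_positions': array([-1.26600996e+00,  2.60661435e-01, -1.39237283e-01,  1.17269743e+00,
        4.43319236e-05,  1.57082043e+00]), 'dq': array([-9.92940267e-04, -1.04248642e-03,  3.87316818e-03, -1.23278750e-03,
        3.60826227e-04,  3.35668672e-06]), 'joint_torque': array([-5.03851643e-04, -4.06508446e+01,  2.54527938e+01,  1.00757557e-02,
        3.72290674e-05, -4.35484480e-06]), 'position': array([ 157.38624227, -500.24770416,  247.52655338]), 'orientation': array([-3.10342426e+00, -4.76597829e-01,  3.60172876e-04]), 'wrist_force': array([-0.30036817,  0.20522962,  0.51137644]), 'wrist_torque': array([-0.02044549,  0.06417632, -0.00164398]), 'finger_force': 0.0, 'opening': 1.000309258117391}
```

View pics/top0.png

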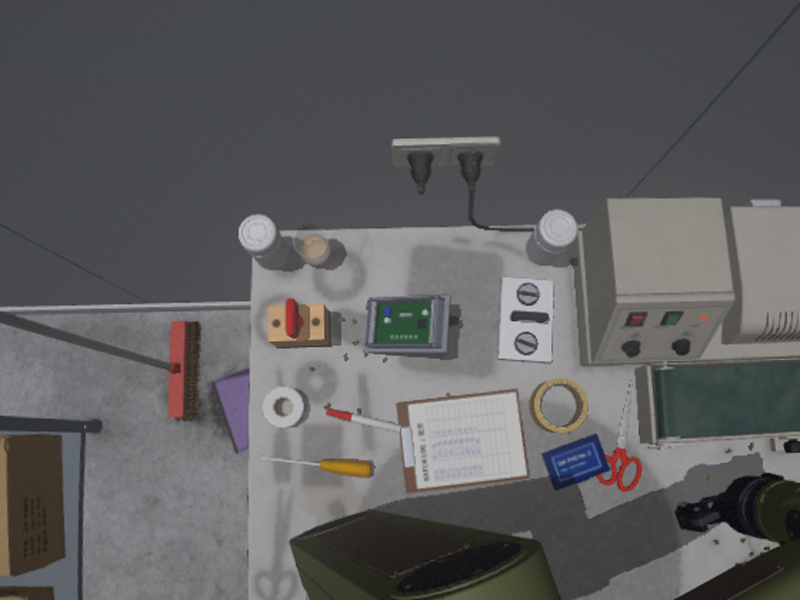

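View pics/side0.png

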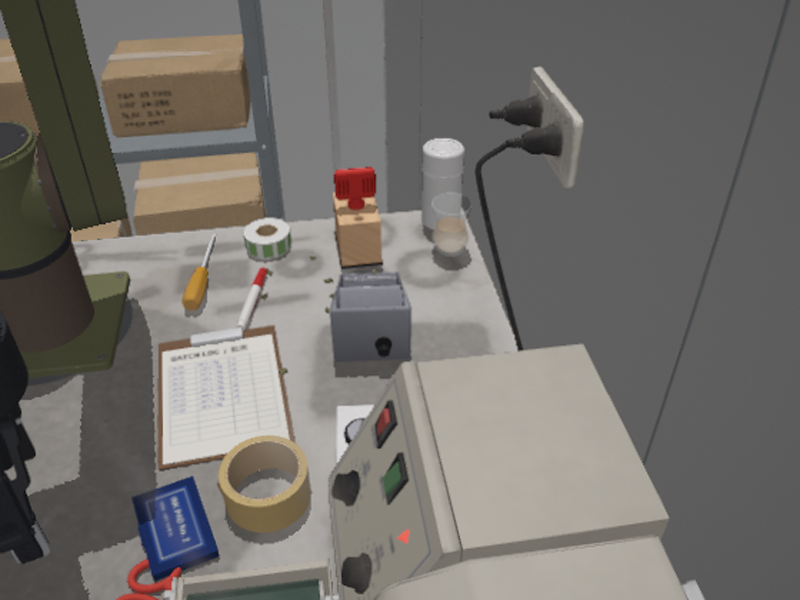

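Top view: key block at (298,325) with the red grip standing along image vertical, box at (408,323) with the high end on the right, cover at (526,320), tins at (258,235) and (555,225), glass at (314,248). Enlarging next.

```bash
python3 - <<'E'
import cv2
im=cv2.imread("pics/top0raw.png")
a=cv2.resize(im[190:260,180:320],None,fx=5.7,fy=5.7,interpolation=cv2.INTER_CUBIC)
b=cv2.resize(im[185:265,310:410],None,fx=5.7,fy=5.7,interpolation=cv2.INTER_CUBIC)
cv2.imwrite("pics/cropA.png",a); cv2.imwrite("pics/cropB.png",b);print(a.shape,b.shape)
E
```

```text
(399, 798, 3) (456, 570, 3)
```

View pics/cropA.png

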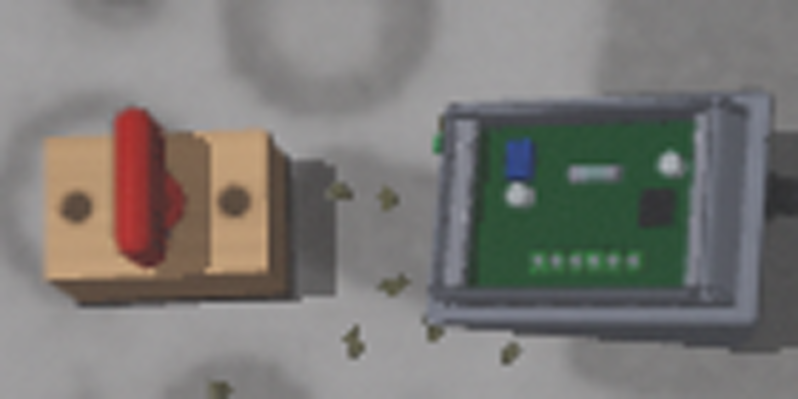

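View pics/cropB.png

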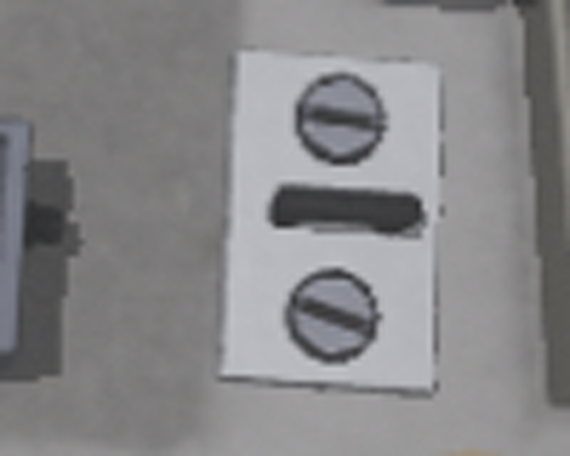

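Crop A: block top corners (45,137),(268,130),(270,272),(47,280); collar visible from about (445,115) to (715,300), body back edge (770,95)-(755,322). Crop B: cover top corners (240,52),(440,66),(435,392),(222,376), handle ends about (272,208)-(423,208), screw heads (340,118) and (332,315), both slots slightly off the cover's x.

```bash
cat > h.py <<'E'
import numpy as np, cv2
from scipy.optimize import least_squares
from scipy.spatial.transform import Rotation as Ro
def proj(c,X):
    P=np.atleast_2d(X)@np.array(c['R']).T+c['t']; s=P[:,:2]/P[:,2:]
    s=s*(1+c['k1']*(s**2).sum(1,keepdims=True)); K=np.array(c['camera_matrix'])
    return s*[K[0,0],K[1,1]]+K[:2,2]
def back(c,px,z):
    f=lambda q:(proj(c,[q[0],q[1],z])[0]-px)
    return least_squares(f,[450,0]).x
def rawpx(px,off,s): return np.array(off)+(np.atleast_2d(px)+.5)/s-.5
def fit(obs,model,z0,x0,Rb=np.eye(3),free_z=False):
    """obs: list of (calib,px(N,2)); model pts (N,3) in frame yawing about world z"""
    def f(q):
        R=Ro.from_euler('z',q[2]).as_matrix()@Rb
        T=np.array([q[0],q[1],z0+(q[3] if free_z else 0)])
        return np.concatenate([(proj(c,m@R.T+T)-p).ravel() for (c,p),m in zip(obs,model)])
    r=least_squares(f,x0,x_scale=[10,10,.1]+([1] if free_z else [])); return r.x,r.fun
E
python3 - <<'E'
from h import *
from workcell import eyes
c=eyes.calibration("top"); s=5.7
blk=rawpx([(45,137),(268,130),(270,272),(47,280)],(180,190),s)
m=np.array([(33,50,0),(33,-50,0),(-33,-50,0),(-33,50,0.)])
x,f=fit([(c,blk)],[m],80,[500,200,0]);print('block',x,np.abs(f).max())
# cover plate top z=23; long side along world x: cover y -> world x (yaw -90)
cov=rawpx([(240,52),(440,66),(435,392),(222,376)],(310,185),s)
m=np.array([(75,48,0),(75,-48,0),(-75,-48,0),(-75,48,0.)])
x,f=fit([(c,cov)],[m],23,[450,-200,0]);print('cover',x,np.abs(f).max())
for p in [(340,118),(332,315)]: print('head',back(c,rawpx(p,(310,185),s)[0],31))
print('handle',back(c,rawpx((347,203),(310,185),s)[0],63))
# box back top edge z=95
for p in [(770,95),(755,322)]: print('boxback',back(c,rawpx(p,(180,190),s)[0],95))
for p in [(447,105),(430,320)]: print('boxfront',back(c,rawpx(p,(180,190),s)[0],10))
print('key grip', back(c,rawpx((139,112),(180,190),s)[0],144),back(c,rawpx((145,262),(180,190),s)[0],144))
w=eyes.calibration("wrist");print({k:np.round(v,3).tolist() for k,v in w.items()})
for n,p,z in [('tin',(258,230),138),('spare',(556,223),138),('glass',(314,240),86)]: print(n,back(c,np.array(p)*.7,z))
E
```

```text
block [4.55721699e+02 1.17663322e+02 1.48418649e-02] 0.9354716797328422
cover [ 4.61675802e+02 -2.88200872e+02 -9.44980968e-02] 0.7332472475598593
head [ 506.85000678 -291.7962373 ]
head [ 417.26450835 -282.94199155]
handle [ 462.25673362 -286.43084761]
boxback [ 494.39242898 -146.03915234]
boxback [ 397.44692889 -136.25774932]
boxfront [510.70971558  -4.03256229]
boxfront [411.83783346   4.93286663]
key grip [483.25309932 114.9721395 ] [421.40368014 111.94966967]
{'camera_matrix': [[302.04, 0.0, 276.64], [0.0, 302.04, 205.064], [0.0, 0.0, 1.0]], 'k1': 0.002, 'R': [[0.3, -0.954, -0.001], [-0.907, -0.285, 0.311], [-0.297, -0.092, -0.95]], 't': [-524.303, -40.874, 380.696]}
tin [603.9890602  174.16461944]
spare [ 604.48498155 -327.21295242]
glass [599.36073676  86.39605847]
```

>>> {"method": "send_rows", "body": {
  "increments": [
    [[0,0,0.0186,0.03,0.19,0.05,0],[0,0,0.0186,0.03,0.19,0.05,0],[0,0,0.0186,0.03,0.19,0.05,0],[0,0,0.0186,0.03,0.19,0.05,0],[0,0,0.0186,0.183,0.015,0,0],[0,0,0.0186,0.183,0.015,0,0],[0,0,0.0186,0.183,0.015,0,0],[0,0,0.0186,0.183,0.015,0,0]]
  ]
}}

```text
clock: 0.9
position: [372.1, -295.0, 298.3]
orientation: [2.552, 1.832, -0.0]
wrist_force: [0.5, -0.9, -0.9]
opening: 0.502
finger_force: 0.0
```

>>> {"method": "send_rows", "body": {
  "increments": [
    [[0,0,0.0186,0.183,0.015,0,0],[0,0,0.0186,0.183,0.015,0,0],[0,0,0,0,0,0,0]]
  ]
}}

```text
clock: 1.2
position: [467.1, -287.7, 296.4]
orientation: [2.321, 2.117, 0.002]
wrist_force: [-0.4, 1.1, 0.6]
opening: 0.503
finger_force: 0.0
```

```bash
cat > snap.py <<'E'
import sys,pickle,cv2,numpy as np
from workcell import monitor,eyes
n,name=sys.argv[1:3]
c=eyes.calibration(n); im=eyes.snapshot(n)[:,:,::-1]
cv2.imwrite(f"pics/{name}_raw.png",im); pickle.dump(c,open(f"pics/{name}.pkl","wb"))
if len(sys.argv)>3:
    x0,x1,y0,y1=map(int,sys.argv[3:7]); s=min(800/(x1-x0),600/(y1-y0)); im=im[y0:y1,x0:x1]
else: x0=y0=0; s=800/560
im=cv2.resize(np.ascontiguousarray(im),None,fx=s,fy=s,interpolation=cv2.INTER_CUBIC); cv2.imwrite(f"pics/{name}.png",im); print('scale',s,im.shape)
o=monitor.get_obs(); print({k:np.round(o[k],3).tolist() for k in('clock','position','orientation','joint_positions','wrist_force','opening')})
E
python3 snap.py wrist w1
```

```text
scale 1.4285714285714286 (600, 800, 3)
{'clock': 1.25, 'position': [464.07, -287.666, 296.722], 'orientation': [-2.323, -2.113, 0.001], 'joint_positions': [-0.555, 0.283, 0.02, 1.31, 0.0, 1.111], 'wrist_force': [-0.498, 0.818, 0.229], 'opening': 0.504}
```

View pics/w1.png

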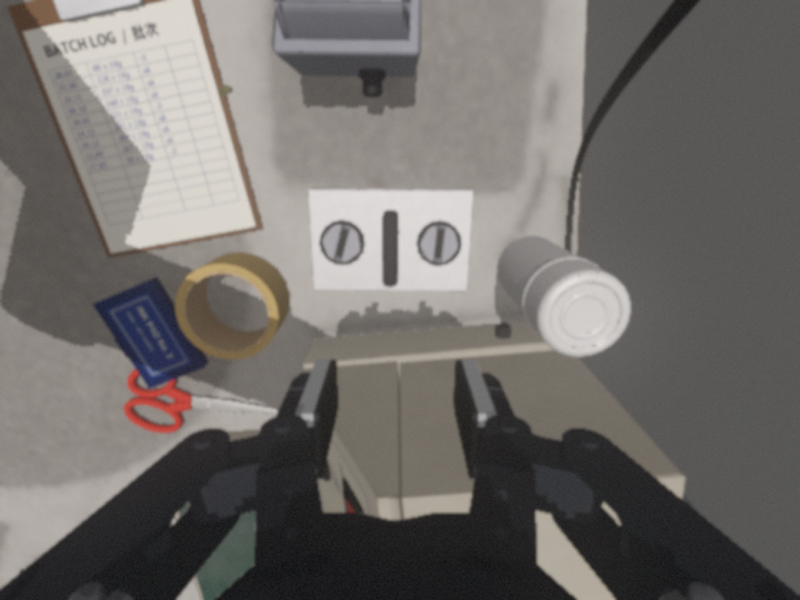

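Wrist view: cover corners (309,190),(473,190),(467,290),(314,290), screw heads (342,243),(439,243), handle (390,211)-(390,286); cabinet edge close below at row ~335, box at the top.

```bash
python3 - <<'E'
from h import *; import pickle
from workcell import eyes
c=eyes.calibration("top"); w=pickle.load(open("pics/w1.pkl","rb"))
cov=rawpx([(240,52),(440,66),(435,392),(222,376)],(310,185),5.7)
m=np.array([(75,48,23),(75,-48,23),(-75,-48,23),(-75,48,23.),(45,0,31),(-45,0,31),(0,0,63)])
hd=rawpx([(340,118),(332,315)],(310,185),5.7)
W=rawpx([(473,190),(467,290),(314,290),(309,190),(439,243),(342,243)],(0,0),1/.7)
x,f=fit([(w,W)],[m[:6]],0,[450,-200,0]);print('cover wrist',x,f.round(1))
t=np.vstack([cov,hd])
x,f=fit([(c,t)],[m[:6]],0,[450,-200,0]);print('cover top',x,f.round(1))
for p in [(333,340),(560,322),(305,365)]: print('cab',back(w,np.array(p)*.7,0),back(w,np.array(p)*.7,100),back(w,np.array(p)*.7,180))
# slot angles wrist (rows: line ends) 
for a,b in [((338,258),(347,229)),((439,257),(440,229))]:
    A,B=back(w,np.array(a)*.7,31),back(w,np.array(b)*.7,31); d=B-A; print('slot',np.degrees(np.arctan2(d[1],d[0])))
E
```

```text
cover wrist [ 4.62567553e+02 -2.87970757e+02 -9.45608729e-02] [ 0.4 -0.3  0.5  0.4 -0.2  0.2 -0.9 -0.6  0.3  0.4 -0.1  0.2]
cover top [ 4.61804125e+02 -2.87920486e+02 -9.49384581e-02] [-0.7 -0.2  0.6 -0.1 -0.2 -0.1 -0.2  0.2  0.2  0.1  0.3  0.1]
cab [ 390.51226483 -393.0606455 ] [ 410.10875114 -349.40586382] [ 425.78594019 -314.48203847]
cab [ 631.90576062 -394.76378435] [ 594.44875261 -350.7064648 ] [ 564.48314619 -315.46060916]
cab [ 356.05096364 -419.72809109] [ 383.7923987 -369.770443 ] [ 405.98554675 -329.80432452]
slot 65.73830331901492
slot 84.53880985500109
```

>>> {"method": "send_rows", "body": {
  "increments": [
    [[0,0,0,0,0,-0.18,0],[0,0,0,0,0,-0.18,0],[0,0,0,0,0,-0.18,0],[0,0,0,0,0,-0.18,0],[0,0,0,0,0,-0.15,0],[0,0,0,0,0,-0.07,0],[0,0,0,0,0,-0.03,0],[0,0,0,0,0,0,0]]
  ]
}}

```text
clock: 2.05
position: [460.5, -288.1, 55.3]
orientation: [-2.327, -2.108, 0.001]
wrist_force: [-0.8, -0.1, 0.4]
opening: 0.499
finger_force: 0.0
```

>>> {"method": "send_rows", "body": {
  "increments": [
    [[0,0,0,0,0,0,0.4],[0,0,0,0,0,0,0.7],[0,0,0,0,0,0,1],[0,0,0,0,0,0,1],[0,0,0,0,0,0,1]]
  ],
  "newtons": 60
}}

```text
clock: 2.55
position: [463.2, -289.2, 57.6]
orientation: [2.324, 2.108, 0.001]
wrist_force: [-0.4, -0.0, 7.0]
opening: 0.15
finger_force: 60.6
```

>>> {"method": "send_rows", "body": {
  "increments": [
    [[0,0,0,0,0,0.03,1],[0,0,0,0,0,0.1,1],[0,0,0,0,0,0.15,1],[0,0,0,0,0,0.18,1],[0,0,0,0,0.1,0.17,1],[0,0,0,0,0.1,0.17,1],[0,0,0,0,0.1,0.13,1],[0,0,0,0,0.1,0.05,1]]
  ]
}}

```text
clock: 3.35
position: [463.1, -187.8, 304.9]
orientation: [2.323, 2.107, 0.004]
wrist_force: [0.5, -0.4, -3.3]
opening: 0.151
finger_force: 59.5
```

>>> {"method": "send_rows", "body": {
  "increments": [
    [[0,0,0,0,0.01,0,1],[0,0,0,0,0,0,1],[0,0,0,0,0,0,1]]
  ]
}}

```text
clock: 3.65
position: [461.5, -186.0, 299.9]
orientation: [-2.326, -2.11, 0.002]
wrist_force: [-0.9, -0.2, -3.0]
opening: 0.15
finger_force: 59.4
```

```bash
python3 snap.py wrist w2
```

```text
scale 1.4285714285714286 (600, 800, 3)
{'clock': 3.7, 'position': [461.421, -186.154, 299.681], 'orientation': [-2.326, -2.109, 0.002], 'joint_positions': [-0.383, 0.197, -0.088, 1.288, -0.0, 1.286], 'wrist_force': [-0.367, 0.241, -2.321], 'opening': 0.146}
```

View pics/w2.png

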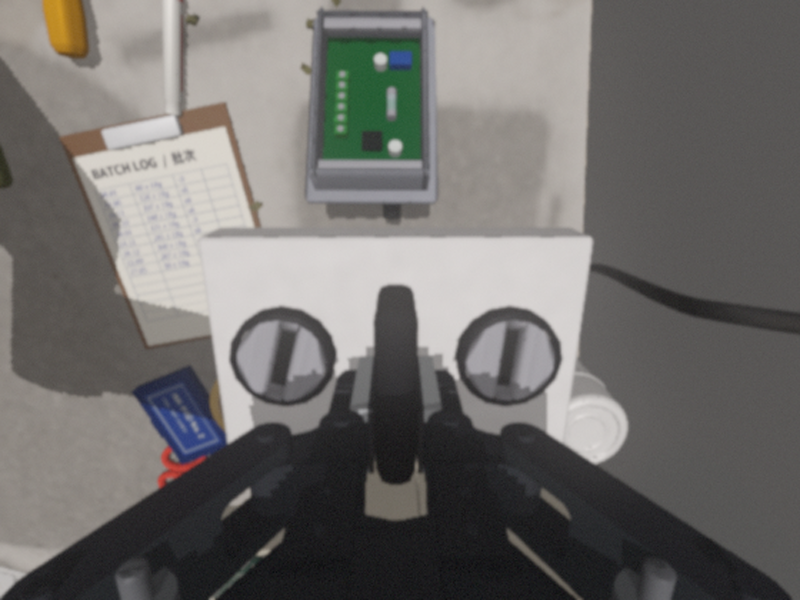

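Wrist view: box at (305-437, 10-205), its collar with the board inside; the cover hangs level from the handle, heads at (283,355) and (509,355). I enlarge the box.

```bash
python3 - <<'E'
import cv2
im=cv2.imread("pics/w2_raw.png")[0:148,205:315]
cv2.imwrite("pics/w2c.png",cv2.resize(im,None,fx=4,fy=4,interpolation=cv2.INTER_CUBIC))
E
```

```text
(no output)
```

View pics/w2c.png

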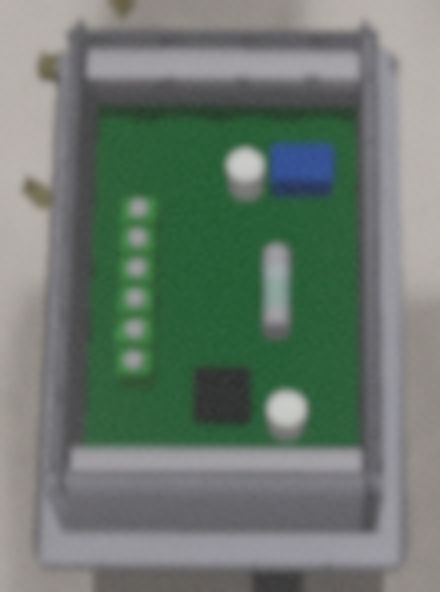

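```bash
cat > rim.py <<'E'
from h import *
import pickle
w=pickle.load(open("pics/w2.pkl","rb"))
# rim frame in box yaw frame (yaw psi: world x' along box width): rim x=-x', y=(0,-c,s), z=(0,s,c)
c30,s30=np.cos(np.pi/6),.5
Rb=np.array([[-1,0,0],[0,-c30,s30],[0,s30,c30]]).T
def W(P,q): return np.atleast_2d(P)@(Ro.from_euler('z',q[2]).as_matrix()@Rb).T+[q[0],q[1],75]
E
python3 - <<'E'
from rim import *
q=[453.6,-70,-.096]
pts={'low top outer':[(40,-67,0),(-40,-67,0)],'low outer -3':[(43,-70,-3),(-43,-70,-3)],'low inner':[(38,-65,0),(-38,-65,0)],'lowflange':[(38,-56,-5),(-38,-56,-5)],
'hi inner':[(38,65,0),(-38,65,0)],'hi flange edge':[(38,56,-5),(-38,56,-5)],'hi top outer':[(40,67,0),(-40,67,0)],'hi outer -3':[(43,70,-3),(-43,70,-3)],'hi bottom':[(43,70,-26),(-43,70,-26)],'mid outer':[(43,0,-3),(-43,0,-3)],'mid bottom':[(43,0,-26),(-43,0,-26)]}
for k,p in pts.items(): print(k,((proj(w,W(np.array(p,float),q))-[205,0]+.5)*4-.5).round().tolist())
E
```

```text
low top outer [[78.0, 73.0], [365.0, 73.0]]
low outer -3 [[70.0, 73.0], [375.0, 72.0]]
low inner [[85.0, 79.0], [358.0, 79.0]]
lowflange [[87.0, 121.0], [358.0, 120.0]]
hi inner [[68.0, 513.0], [365.0, 512.0]]
hi flange edge [[73.0, 489.0], [363.0, 489.0]]
hi top outer [[60.0, 520.0], [373.0, 519.0]]
hi outer -3 [[50.0, 536.0], [384.0, 535.0]]
hi bottom [[67.0, 572.0], [378.0, 571.0]]
mid outer [[60.0, 294.0], [379.0, 294.0]]
mid bottom [[75.0, 345.0], [374.0, 344.0]]
```

```bash
python3 - <<'E'
from rim import *
pts=np.array([(38,-56,-5),(-38,-56,-5),(38,56,-5),(-38,56,-5),(38,65,0),(-38,65,0),(43,70,-3),(-43,70,-3),(43,70,-26),(-43,70,-26),(40,-67,0),(-40,-67,0)],float)
px=np.array([(88,80),(359,80),(72,447),(362,447),(70,471),(364,471),(50,490),(380,490),(62,530),(377,530),(78,30),(369,30)],float)
o=(px+.5)/4-.5+[205,0]
f=lambda q:(proj(w,W(pts,q))-o).ravel()
r=least_squares(f,[453,-60,-.096]); print(r.x); print((r.fun.reshape(-1,2)).round(1).tolist())
# in-hand cover: heads & front corners, in tool frame
p=rawpx([(283,355),(509,355),(204,238),(592,238)],(0,0),1/.7)
m=np.array([(-45,0,31),(45,0,31),(-75,48,23),(75,48,23)],float)
x,g=fit([(w,p)],[m],300-54+0,[461,-186,-.094,0],free_z=True); print('cover in hand',x,g.round(1))
E
```

```text
[ 4.54851130e+02 -5.95121038e+01 -1.01160869e-01]
[[-0.4, -0.7], [0.2, -0.4], [-0.4, -0.2], [0.5, 0.1], [-1.1, -0.6], [0.4, -0.3], [-0.6, 0.6], [1.1, 0.9], [0.4, 0.5], [0.2, 0.8], [-0.1, -0.4], [-0.3, -0.1]]
cover in hand [ 4.61434370e+02 -1.85422665e+02 -9.98424944e-02 -8.26508608e+00] [ 1.8  1.4 -0.6  1.7 -0.3 -1.7 -0.8 -1.2]
```

```bash
python3 - <<'E'
from rim import *
p=rawpx([(283,355),(509,355),(204,238),(592,238),(209,230),(587,230)],(0,0),1/.7)
m=np.array([(-45,0,13),(45,0,13),(-75,48,5),(75,48,5),(-75,48,-18),(75,48,-18)],float)
def f(q,full=0): return (proj(w,m@Ro.from_euler('zx',[q[3],q[4]]).as_matrix().T+q[:3])-p).ravel()
r=least_squares(f,[461,-186,262,-.09,0.],x_scale=[1,1,1,.01,.01]);print(r.x.round(3),r.fun.round(1))
r=least_squares(lambda q:f([*q,0]),[461,-186,262,-.09],x_scale=[1,1,1,.01]);print(r.x.round(3),r.fun.round(1))
for z in(262,256): print(f([461.4,-186,z,-.096,0]).round(1))
E
```

```text
[ 4.61734e+02 -1.84787e+02  2.57951e+02 -1.02000e-01  7.40000e-02] [ 1.4  3.8  0.7  3.7 -4.7 -0.1  4.   0.5  7.7 -4.5 -9.2 -3.9]
[ 4.61637e+02 -1.84538e+02  2.60711e+02 -1.00000e-01] [-0.2  4.   1.9  4.2 -4.3 -1.6  3.6 -1.2  8.7 -3.  -9.7 -2.7]
[-0.7  7.7  2.1  7.4 -5.4  2.   3.8  1.5  7.8  0.2 -9.5 -0.3]
[  1.9   2.8  -0.5   2.5  -0.6  -0.1  -1.   -0.6  11.5  -1.5 -13.3  -2. ]
```

Collar edges read in the crop (flange edges at rows 80 and 447, rim corners (50,490),(380,490)) fit to a rim centre of about (455,-59.5), yaw -0.101. Now I turn and tilt the cover over it.

>>> {"method": "send_rows", "body": {
  "increments": [
    [[0,0,0.0227,0,0.07,0,1],[0,0,0.0227,0,0.08,0,1],[0,0,0.0227,0,0.08,0,1],[0,0,0.0227,0,0.08,0,1],[0,0,0.0227,0,0.08,0,1],[0,0,0.0227,0,0.08,0,1],[0,0,0.0227,0,0.08,0,1],[0,0,0.0227,0,0.08,0,1]]
  ]
}}

```text
clock: 4.5
position: [461.7, -28.3, 299.7]
orientation: [-0.811, -3.033, 0.001]
wrist_force: [-0.6, 0.1, -2.4]
opening: 0.153
finger_force: 59.3
```

>>> {"method": "send_rows", "body": {
  "increments": [
    [[0,0,0.0227,0,0.06,0,1],[0,0,0.0227,0,0,0,1],[0,0,0.0227,0,0,0,1],[-0.0207,0.0021,0,0,0,-0.1,1],[-0.0207,0.0021,0,0,0,-0.12,1],[-0.0207,0.0021,0,0,0,-0.12,1],[-0.0207,0.0021,0,0,0,-0.12,1],[0,0,0,0,0,-0.1,1]]
  ]
}}

```text
clock: 5.3
position: [461.2, -11.7, 156.7]
orientation: [-0.142, -3.0, 0.806]
wrist_force: [-0.8, 0.4, -2.1]
opening: 0.148
finger_force: 59.6
```

>>> {"method": "send_rows", "body": {
  "increments": [
    [[0,0,0,0,0,0,1],[0,0,0,0,0,0,1],[0,0,0,0,0,0,1]]
  ]
}}

```text
clock: 5.6
position: [463.0, -13.8, 162.1]
orientation: [-0.153, -3.008, 0.803]
wrist_force: [-0.1, 0.1, -2.3]
opening: 0.143
finger_force: 59.7
```

```bash
cat > tgt.py <<'E'
# usage: tgt.py dx dy d  -> shift (units) & turn to put TCP at rim + rim-frame (dx,dy) + n*d ; keeps tool y along rim y
import sys; from rim import *
from workcell import monitor
q=[454.85,-59.5,-.101]
R=Ro.from_euler('z',q[2]).as_matrix()@Rb
u,v,d=map(float,sys.argv[1:4]); ang=float(sys.argv[4]) if len(sys.argv)>4 else 0 # ang: clockwise turn seen from outside
o=monitor.get_obs(); Rc=Ro.from_rotvec(o['orientation'])
T=W(np.array([[u,v,d]]),q)[0]
tx=R@[1,0,0]; best=None
for s in(1,-1):
    M=np.column_stack([s*R[:,0],-s*R[:,1],-R[:,2]])  # tool x,y,z
    M=Ro.from_rotvec(-ang*R[:,2])*Ro.from_matrix(M)
    dr=(M*Rc.inv()).as_rotvec()
    if best is None or np.linalg.norm(dr)<np.linalg.norm(best): best=dr
print('t',round(o['clock'],2),'pos',o['position'].round(1),'F',o['wrist_force'].round(1),'M',o['wrist_torque'].round(2),'q',o['joint_positions'].round(2))
print('rim-frame tcp',(R.T@(o['position']-[q[0],q[1],75])).round(1),'shift units',((T-o['position'])/250).round(4),'turn units',(best/2/np.pi).round(4),'n',R[:,2].round(4),'ry',R[:,1].round(4),'rx',R[:,0].round(4))
E
python3 tgt.py 0 0 93.7; python3 snap.py side s1 200 370 150 278
```

```text
t 5.6 pos [463.  -13.8 162.1] F [-0.1  0.1 -2.3] M [ 0.69 -0.08  0.02] q [ 0.28  0.35 -0.37  1.06 -0.48  0.43]
rim-frame tcp [-3.5  3.5 98.6] shift units [-0.0139  0.0038 -0.024 ] turn units [-0.0002  0.0003  0.    ] n [0.0504 0.4975 0.866 ] ry [-0.0873 -0.8616  0.5   ] rx [-0.9949  0.1008  0.    ]
scale 4.6875 (600, 797, 3)
{'clock': 5.65, 'position': [463.149, -13.766, 162.367], 'orientation': [-0.153, -3.009, 0.803], 'joint_positions': [0.279, 0.345, -0.374, 1.06, -0.482, 0.432], 'wrist_force': [0.024, -0.413, -2.242], 'opening': 0.146}
```

View pics/s1.png

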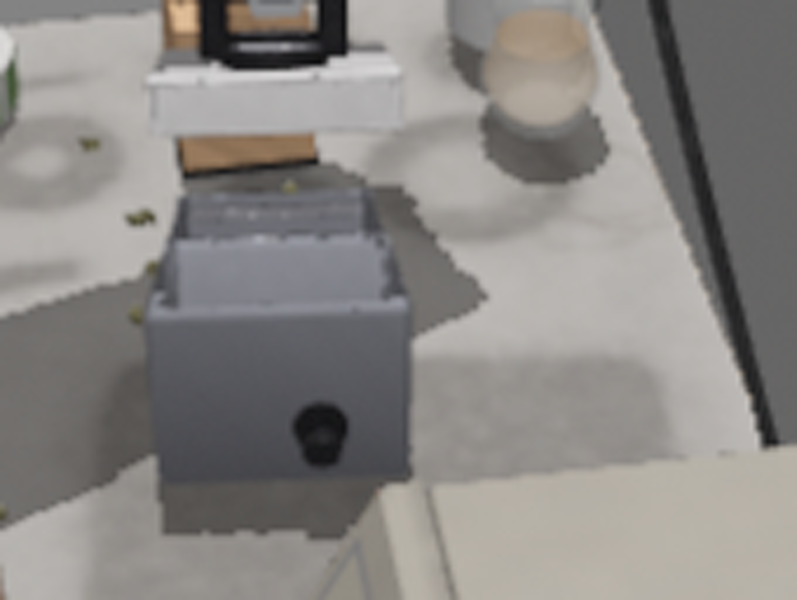

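```bash
python3 - <<'E'
from rim import *
from workcell import eyes
c=pickle.load(open("pics/s1.pkl","rb")); s=4.6875
q=[454.85,-59.5,-.101]
P=lambda p:((proj(c,W(np.array(p,float),q))-[200,150]+.5)*s-.5).round().tolist()
print('collar hi top',P([(40,67,0),(-40,67,0)]),'outer-3',P([(43,70,-3),(-43,70,-3)]),'hi bottom',P([(43,70,-26),(-43,70,-26)]))
for d in (50,55,60): print('cover',d,P([(48,75,d-18),(-48,75,d-18),(48,75,d+5),(-48,75,d+5)]))
p=np.array([(152,135),(401,130),(150,82),(401,70)])
o=(p+.5)/s-.5+[200,150]
m=np.array([(48,75,-18),(-48,75,-18),(48,75,5),(-48,75,5)],float)
r=least_squares(lambda z:(proj(c,W(m+[z[0],0,z[1]],q))-o).ravel(),[0,55]);print(r.x,r.fun.round(1))
# rim fit from side collar corners
E
```

```text
collar hi top [[170.0, 240.0], [379.0, 233.0]] outer-3 [[162.0, 249.0], [387.0, 241.0]] hi bottom [[164.0, 309.0], [389.0, 301.0]]
cover 50 [[144.0, 160.0], [398.0, 151.0], [141.0, 99.0], [397.0, 91.0]]
cover 55 [[144.0, 147.0], [398.0, 138.0], [141.0, 86.0], [396.0, 77.0]]
cover 60 [[143.0, 133.0], [398.0, 125.0], [140.0, 72.0], [396.0, 64.0]]
[-2.46593598 57.82254936] [-0.5  0.9  0.7  0.1 -0.6 -0.9  0.4 -0.1]
```

The side crop shows the cover parallel above the collar: cover lower edge (152,135)-(401,130), collar's high-end top (180,237)-(388,237). I go to just above contact and re-measure there.

>>> {"method": "send_rows", "body": {
  "increments": [
    [[0,0,0,-0.002,-0.015,-0.036,1],[0,0,0,-0.002,-0.015,-0.035,1],[0,0,0,-0.002,-0.015,-0.035,1],[0,0,0,0,0,0,1],[0,0,0,0,0,0,1]]
  ]
}}

```text
clock: 6.15
position: [460.1, -24.9, 134.0]
orientation: [-0.149, -3.004, 0.804]
wrist_force: [0.3, 0.3, -3.0]
opening: 0.148
finger_force: 59.6
```

```bash
python3 tgt.py 0 0 65; python3 snap.py side s2 220 310 150 218;  python3 snap.py top t2 250 330 180 240
```

```text
t 6.15 pos [460.1 -24.9 134. ] F [ 0.3  0.3 -3. ] M [ 0.76 -0.09 -0.01] q [ 0.26  0.37 -0.43  0.98 -0.49  0.41]
rim-frame tcp [-1.7 -0.8 68.6] shift units [-0.0077 -0.0091 -0.0108] turn units [-0.0001 -0.0003 -0.0002] n [0.0504 0.4975 0.866 ] ry [-0.0873 -0.8616  0.5   ] rx [-0.9949  0.1008  0.    ]
scale 8.823529411764707 (600, 794, 3)
{'clock': 6.2, 'position': [460.437, -24.667, 134.239], 'orientation': [-0.149, -3.005, 0.804], 'joint_positions': [0.259, 0.365, -0.428, 0.978, -0.486, 0.408], 'wrist_force': [-0.038, 0.755, -2.043], 'opening': 0.151}
scale 10.0 (600, 800, 3)
{'clock': 6.25, 'position': [460.685, -24.518, 134.39], 'orientation': [-0.149, -3.006, 0.804], 'joint_positions': [0.259, 0.365, -0.428, 0.978, -0.486, 0.408], 'wrist_force': [0.371, 0.831, -1.563], 'opening': 0.151}
```

View pics/s2.png

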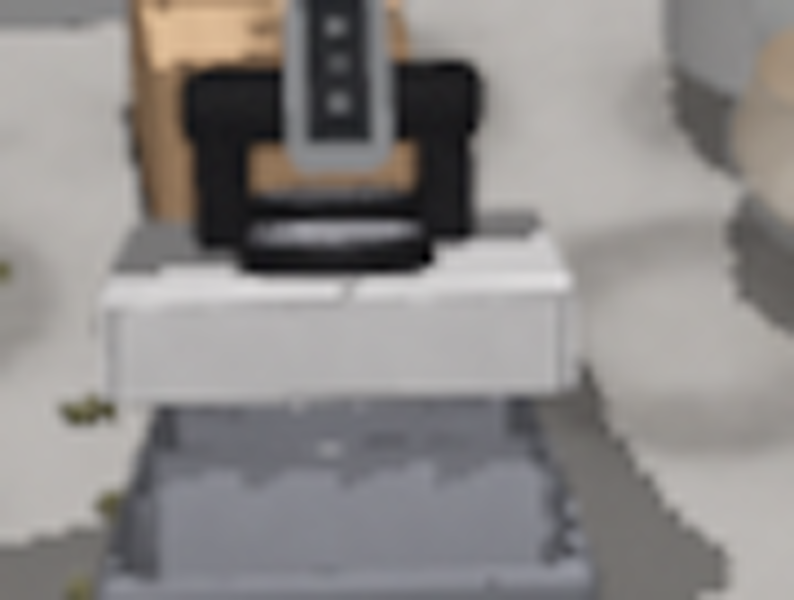

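```bash
python3 - <<'E'
from rim import *
c=pickle.load(open("pics/s2.pkl","rb")); s=8.8235
q=[454.85,-59.5,-.101]
un=lambda p:(np.array(p,float)+.5)/s-.5+[220,150]
m=np.array([(48,75,-18),(-48,75,-18),(48,75,5),(-48,75,5)],float)
o=un([(110,401),(577,391),(107,300),(574,285)])
f=lambda z,m,o:(proj(c,W(m@Ro.from_euler('z',z[2]).as_matrix().T+[z[0],0,z[1]],q))-o).ravel()
r=least_squares(lambda z:f(z,m,o),[0,25,0],x_scale=[1,1,.01]);print('cover u,d,yaw',r.x,r.fun.round(1))
m=np.array([(40,67,0),(-40,67,0),(43,70,-26),(-43,70,-26)],float)
o=un([(165,460),(545,455),(155,580),(560,570)])
r=least_squares(lambda z:f(z,m,o),[0,0,0],x_scale=[1,1,.01]);print('collar',r.x,r.fun.round(1))
E
```

```text
cover u,d,yaw [-12.90810428  28.03338187  -0.16304921] [-0.1  0.3  0.2  0.8 -0.3 -1.   0.2 -0.1]
collar [-16.95464436  -1.70164521  -0.21428994] [-0.2 -0.8  0.3 -0.4 -0.5 -0.   0.4  1.2]
```

>>> {"method": "send_rows", "body": {
  "increments": [
    [[0,0,0,-0.001,-0.009,-0.007,1],[0,0,0,-0.0005,-0.005,-0.0087,1],[0,0,0,-0.0005,-0.005,-0.0087,1],[0,0,0,0,0,0,1]]
  ]
}}

```text
clock: 6.65
position: [459.8, -29.5, 127.9]
orientation: [-0.149, -3.005, 0.804]
wrist_force: [0.9, -0.4, -2.3]
opening: 0.146
finger_force: 59.6
```

>>> {"method": "send_rows", "body": {
  "increments": [
    [[0,0,0,-0.0005,-0.004,-0.0069,1],[0,0,0,-0.0005,-0.004,-0.0069,1],[0,0,0,0,0,0,1]]
  ]
}}

```text
clock: 6.95
position: [459.6, -31.4, 124.5]
orientation: [-0.149, -3.005, 0.804]
wrist_force: [1.4, 0.5, -1.9]
opening: 0.15
finger_force: 59.6
```

```bash
python3 tgt.py 0 0 43.7
```

```text
t 6.95 pos [459.6 -31.4 124.5] F [ 1.4  0.5 -1.9] M [ 0.73 -0.07 -0.05] q [ 0.25  0.37 -0.45  0.94 -0.49  0.39]
rim-frame tcp [-1.9  0.2 57.1] shift units [-0.0101 -0.0253 -0.0468] turn units [-0.0001 -0.0002 -0.0002] n [0.0504 0.4975 0.866 ] ry [-0.0873 -0.8616  0.5   ] rx [-0.9949  0.1008  0.    ]
```

>>> {"method": "send_rows", "body": {
  "increments": [
    [[0,0,0,-0.0004,-0.004,-0.0069,1],[0,0,0,-0.0004,-0.004,-0.0069,1],[0,0,0,0,0,0,1]]
  ]
}}

```text
clock: 7.25
position: [459.4, -33.5, 121.1]
orientation: [-0.149, -3.005, 0.804]
wrist_force: [-0.1, -0.3, -1.8]
opening: 0.145
finger_force: 59.6
```

>>> {"method": "send_rows", "body": {
  "increments": [
    [[0,0,0,-0.0004,-0.004,-0.0069,1],[0,0,0,-0.0004,-0.004,-0.0069,1],[0,0,0,0,0,0,1]]
  ]
}}

```text
clock: 7.55
position: [459.1, -35.5, 117.6]
orientation: [-0.149, -3.005, 0.804]
wrist_force: [0.4, -0.6, -1.8]
opening: 0.147
finger_force: 59.6
```

```bash
python3 tgt.py 0 0 43.7
```

```text
t 7.55 pos [459.1 -35.5 117.6] F [ 0.4 -0.6 -1.8] M [ 0.72 -0.09  0.02] q [ 0.24  0.38 -0.46  0.92 -0.49  0.39]
rim-frame tcp [-1.8  0.2 49.1] shift units [-0.0083 -0.0092 -0.0191] turn units [-0.0001 -0.0002 -0.0002] n [0.0504 0.4975 0.866 ] ry [-0.0873 -0.8616  0.5   ] rx [-0.9949  0.1008  0.    ]
```

>>> {"method": "send_rows", "body": {
  "increments": [
    [[0,0,0,-0.0004,-0.004,-0.0069,1],[0,0,0,-0.0004,-0.004,-0.0069,1],[0,0,0,0,0,0,1]]
  ]
}}

```text
clock: 7.85
position: [459.0, -37.4, 114.2]
orientation: [-0.149, -3.005, 0.804]
wrist_force: [0.7, -0.6, -1.9]
opening: 0.152
finger_force: 59.6
```

>>> {"method": "send_rows", "body": {
  "increments": [
    [[0,0,0,-0.0002,-0.002,-0.0035,1],[0,0,0,-0.0002,-0.002,-0.0035,1],[0,0,0,0,0,0,1]]
  ]
}}

```text
clock: 8.15
position: [459.0, -38.4, 112.6]
orientation: [-0.149, -3.005, 0.804]
wrist_force: [-0.2, -0.4, -1.6]
opening: 0.147
finger_force: 59.6
```

```bash
python3 tgt.py 0 0 43.7
```

```text
t 8.15 pos [459.  -38.4 112.6] F [-0.2 -0.4 -1.6] M [ 0.73 -0.11  0.03] q [ 0.23  0.38 -0.47  0.91 -0.49  0.38]
rim-frame tcp [-2.   0.2 43.3] shift units [-0.0078  0.0024  0.0011] turn units [-0.0001 -0.0002 -0.0002] n [0.0504 0.4975 0.866 ] ry [-0.0873 -0.8616  0.5   ] rx [-0.9949  0.1008  0.    ]
```

>>> {"method": "send_rows", "body": {
  "increments": [
    [[0,0,0,-0.0002,-0.002,-0.0035,1],[0,0,0,-0.0002,-0.002,-0.0035,1]]
  ]
}}

```text
clock: 8.35
position: [459.0, -39.3, 110.9]
orientation: [-0.149, -3.006, 0.804]
wrist_force: [-0.1, 0.7, -2.9]
opening: 0.148
finger_force: 59.6
```

>>> {"method": "send_rows", "body": {
  "increments": [
    [[0,0,0,-0.0002,-0.002,-0.0035,1],[0,0,0,-0.0002,-0.002,-0.0035,1]]
  ]
}}

```text
clock: 8.55
position: [458.9, -40.1, 109.5]
orientation: [-0.149, -3.006, 0.804]
wrist_force: [-4.0, 6.8, 9.2]
opening: 0.152
finger_force: 61.6
```

>>> {"method": "send_rows", "body": {
  "increments": [
    [[0,0,0,-0.0001,-0.001,-0.0018,1],[0,0,0,0,0,0,1]]
  ]
}}

```text
clock: 8.75
position: [458.9, -40.1, 109.5]
orientation: [-0.148, -3.006, 0.803]
wrist_force: [-2.7, 4.4, 6.2]
opening: 0.148
finger_force: 61.1
```

```bash
python3 tgt.py 0 0 40
```

```text
t 8.75 pos [458.9 -40.1 109.5] F [-2.7  4.4  6.2] M [ 0.69  0.4  -0.32] q [ 0.23  0.38 -0.48  0.89 -0.49  0.37]
rim-frame tcp [-2.1  0.2 39.8] shift units [-0.0081  0.0019  0.0005] turn units [-0.0002 -0.0001 -0.0004] n [0.0504 0.4975 0.866 ] ry [-0.0873 -0.8616  0.5   ] rx [-0.9949  0.1008  0.    ]
```

>>> {"method": "send_rows", "body": {
  "increments": [
    [[0,0,0,-0.003,-0.002,-0.0035,1],[0,0,0,-0.0002,-0.002,-0.0035,1],[0,0,0,0,0,0,1]]
  ]
}}

```text
clock: 9.05
position: [458.9, -40.1, 109.5]
orientation: [-0.147, -3.009, 0.802]
wrist_force: [-5.5, 13.2, 20.1]
opening: 0.147
finger_force: 63.3
```

```bash
python3 tgt.py 0 0 40
```

```text
t 9.05 pos [458.9 -40.1 109.5] F [-5.5 13.2 20.1] M [ 0.53  1.22 -0.74] q [ 0.23  0.38 -0.48  0.89 -0.49  0.37]
rim-frame tcp [-2.1  0.2 39.7] shift units [-0.0083  0.0021  0.0006] turn units [-0.0004  0.0002 -0.0005] n [0.0504 0.4975 0.866 ] ry [-0.0873 -0.8616  0.5   ] rx [-0.9949  0.1008  0.    ]
```

>>> {"method": "send_rows", "body": {
  "increments": [
    [[0,0,0,0,0.003,0.005,1],[0,0,0,0,0,0,0.6],[0,0,0,0,0,0,0.4],[0,0,0,0,0,0,0.4]]
  ]
}}

```text
clock: 9.45
position: [458.0, -41.1, 108.0]
orientation: [-0.15, -3.005, 0.805]
wrist_force: [-0.6, -1.2, 0.2]
opening: 0.296
finger_force: 0.0
```

```bash
python3 tgt.py 0 0 110; python3 snap.py side s3 200 320 140 230; python3 snap.py wrist w3
```

```text
t 9.45 pos [458.  -41.1 108. ] F [-0.6 -1.2  0.2] M [ 0.49 -0.08  0.03] q [ 0.23  0.38 -0.48  0.89 -0.49  0.37]
rim-frame tcp [-1.2  0.4 37.9] shift units [0.0098 0.1453 0.249 ] turn units [-0.     -0.0002 -0.0002] n [0.0504 0.4975 0.866 ] ry [-0.0873 -0.8616  0.5   ] rx [-0.9949  0.1008  0.    ]
scale 6.666666666666667 (600, 800, 3)
{'clock': 9.5, 'position': [457.915, -41.076, 107.96], 'orientation': [-0.149, -3.005, 0.805], 'joint_positions': [0.228, 0.383, -0.483, 0.89, -0.493, 0.374], 'wrist_force': [0.789, -0.267, -0.153], 'opening': 0.301}
scale 1.4285714285714286 (600, 800, 3)
{'clock': 9.55, 'position': [457.91, -41.084, 107.955], 'orientation': [-0.149, -3.005, 0.805], 'joint_positions': [0.228, 0.383, -0.483, 0.89, -0.492, 0.374], 'wrist_force': [0.18, -0.11, -0.984], 'opening': 0.299}
```

View pics/s3.png

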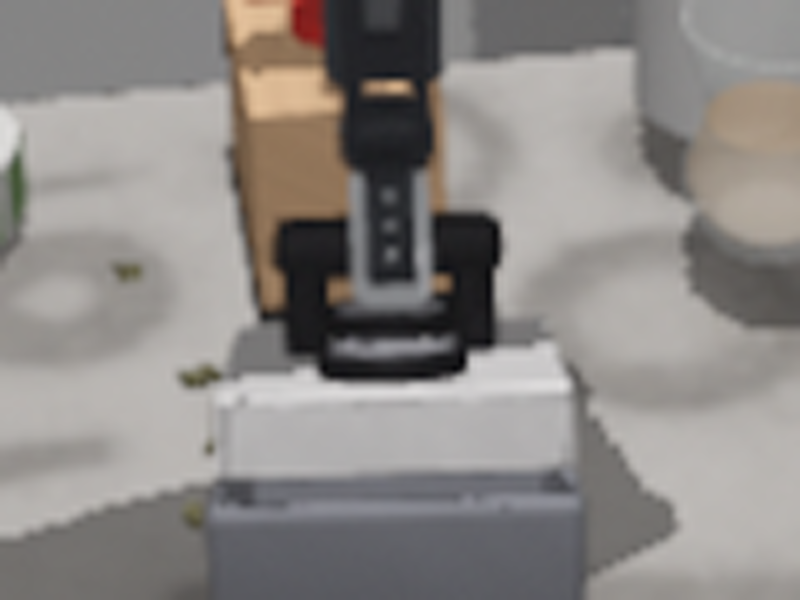

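The side crop shows the cover down on the collar, its lower edge (222,480)-(578,470) parallel to the body's top edge. I back off along the normal and measure the heads and slots numerically.

>>> {"method": "send_rows", "body": {
  "increments": [
    [[0,0,0,0.002,0.02,0.035,0.2],[0,0,0,0.006,0.06,0.104,0],[0,0,0,0.008,0.08,0.139,0],[0,0,0,0.006,0.06,0.104,0],[0,0,0,0,0,0,0],[0,0,0,0,0,0,0],[0,0,0,0,0,0,0]]
  ]
}}

```text
clock: 10.25
position: [462.8, 13.8, 203.0]
orientation: [-0.149, -3.004, 0.805]
wrist_force: [-0.3, -1.2, -1.0]
opening: 0.499
finger_force: 0.0
```

```bash
python3 tgt.py 0 0 150; python3 snap.py wrist w4; python3 snap.py side s4; python3 - <<'E'
from rim import *
q=[454.85,-59.5,-.101]
c=pickle.load(open("pics/s3.pkl","rb"));s=800/120
print('s3 pred d=0',((proj(c,W(np.array([(48,75,-18),(-48,75,-18),(48,75,5),(-48,75,5.)]),q))-[200,140]+.5)*s-.5).round().tolist())
w4=pickle.load(open("pics/w4.pkl","rb"))
P=np.array([(0,45,13),(0,-45,13),(48,75,5),(-48,75,5),(-48,-75,5),(48,-75,5),(0,0,45)],float)
print('w4 pred',proj(w4,W(P,q)).round().tolist())
im=cv2.imread("pics/w4_raw.png"); g=cv2.cvtColor(im,cv2.COLOR_BGR2GRAY)
hc=cv2.HoughCircles(cv2.medianBlur(g,3),cv2.HOUGH_GRADIENT,1.5,40,param1=120,param2=30,minRadius=20,maxRadius=60); print('circles',None if hc is None else hc[0][:6].round(1).tolist())
hsv=cv2.cvtColor(im,cv2.COLOR_BGR2HSV); mk=((hsv[:,:,1]<25)&(hsv[:,:,2]>195)).astype(np.uint8)
cs,_=cv2.findContours(mk,cv2.RETR_EXTERNAL,2)
for k in sorted(cs,key=cv2.contourArea)[-3:]: print('white',cv2.contourArea(k),cv2.approxPolyDP(k,8,True)[:,0].tolist()[:10])
E
```

```text
t 10.25 pos [462.8  13.8 203. ] F [-0.3 -1.2 -1. ] M [ 0.41 -0.04  0.  ] q [ 0.33  0.33 -0.28  1.2  -0.47  0.49]
rim-frame tcp [-6.000e-01  1.000e-01  1.478e+02] shift units [-0.0017  0.0051  0.0075] turn units [-0.     -0.0004 -0.0002] n [0.0504 0.4975 0.866 ] ry [-0.0873 -0.8616  0.5   ] rx [-0.9949  0.1008  0.    ]
scale 1.4285714285714286 (600, 800, 3)
{'clock': 10.3, 'position': [462.628, 13.625, 202.811], 'orientation': [-0.149, -3.003, 0.805], 'joint_positions': [0.331, 0.33, -0.281, 1.199, -0.471, 0.488], 'wrist_force': [-1.122, -0.203, -0.403], 'opening': 0.5}
scale 1.4285714285714286 (600, 800, 3)
{'clock': 10.35, 'position': [462.601, 13.54, 202.781], 'orientation': [-0.149, -3.003, 0.805], 'joint_positions': [0.331, 0.33, -0.281, 1.199, -0.471, 0.488], 'wrist_force': [0.169, 0.516, -0.457], 'opening': 0.5}
s3 pred d=0 [[213.0, 480.0], [572.0, 468.0], [210.0, 395.0], [570.0, 383.0]]
w4 pred [[228.0, 199.0], [328.0, 199.0], [193.0, 144.0], [201.0, 244.0], [354.0, 244.0], [363.0, 145.0], [278.0, 211.0]]
circles [[69.80000305175781, 80.19999694824219, 54.20000076293945], [324.79998779296875, 198.8000030517578, 21.200000762939453], [128.1999969482422, 66.80000305175781, 44.20000076293945], [228.8000030517578, 197.1999969482422, 21.799999237060547], [102.80000305175781, 296.20001220703125, 24.0], [158.1999969482422, 255.8000030517578, 45.900001525878906]]
white 723.0 [[525, 0], [559, 30], [559, 0]]
white 5239.0 [[147, 0], [168, 88], [238, 64], [205, 0]]
white 6695.0 [[193, 146], [202, 242], [268, 242], [270, 165], [257, 148]]
```

```bash
cat > heads.py <<'E'
import sys; from rim import *
name=sys.argv[1]; q=[454.85,-59.5,-.101]
c=pickle.load(open(f"pics/{name}.pkl","rb")); im=cv2.imread(f"pics/{name}_raw.png")
S=6; N=60
for v0 in (45,-45):
    gu,gv=np.meshgrid(np.arange(-N/2,N/2,1/S),np.arange(-N/2,N/2,1/S))
    P=np.stack([gu.ravel(),gv.ravel()+v0,np.full(gu.size,13.)],1)
    px=proj(c,W(P,q)).astype(np.float32).reshape(*gu.shape,2)
    r=cv2.cvtColor(cv2.remap(im,px[:,:,0],px[:,:,1],cv2.INTER_CUBIC),cv2.COLOR_BGR2GRAY); cv2.imwrite(f"pics/{name}_h{v0}.png",r)
    b=cv2.GaussianBlur(r,(0,0),3)
    # ring: best centre for dark annulus 18..20.5 with light outside 22..24 and inside
    best=None
    for a in np.arange(-6,6.1,.5):
        for e in np.arange(-6,6.1,.5):
            d=np.hypot(gu-a,gv-e); sc=b[(d>22)&(d<24)].mean()-b[(d>17.5)&(d<20.5)].mean()+0.5*b[(d>14.5)&(d<16.5)].mean()
            if best is None or sc>best[0]: best=(sc,a,e)
    _,a,e=best; d=np.hypot(gu-a,gv-e); ins=d<13.5
    th,_=cv2.threshold(b[ins].reshape(-1,1),0,255,cv2.THRESH_OTSU)
    k=ins&(b<th); x=np.stack([gu[k],gv[k]],1); mu=x.mean(0); w,V=np.linalg.eigh(np.cov((x-mu).T))
    ax=V[:,1]; ang=np.degrees(np.arctan2(ax[1],ax[0])); ang=(ang+90)%180-90
    print(v0,'score',round(best[0],1),'ring u,v',a,v0+e,'slot c',(mu+[0,v0]).round(1),'slot angle ccw from rim x deg',round(ang,1),'-> clockwise rad',round(-np.radians(ang),3),'len/wid',(np.sqrt(12*w)).round(1),'n',k.mean().round(3))
E
python3 heads.py w4; python3 heads.py w2 >/dev/null 2>&1; python3 - <<'E'
import cv2,numpy as np
for v in(45,-45):
    r=cv2.resize(cv2.imread(f"pics/w4_h{v}.png",0),(40,40),interpolation=cv2.INTER_AREA)
    print('\n'.join(''.join(" .:-=+*#%@"[min(9,int(x)//26)] for x in l) for l in r)); print()
E
```

```text
45 score 180.1 ring u,v 1.0 45.5 slot c [ 1.1 45.8] slot angle ccw from rim x deg -15.4 -> clockwise rad 0.268 len/wid [ 7.6 26.6] n 0.056
-45 score 120.0 ring u,v 1.0 -44.0 slot c [  1.2 -43.9] slot angle ccw from rim x deg -4.5 -> clockwise rad 0.079 len/wid [ 6.4 26.4] n 0.048
%%%%%%%%%%%%%%%%%%%%%%%%%%%%%%%%%%%%%%%%
%%%%%%%%%%%%%%%%%%%%%%%%%%%%%%%%%%%%%%%%
%%%%%%%%%%%%%%%%%%%%%%%%%%%%%%%%%%%%%%%%
%%%%%%%%%%%%%%%%%%%%%%%%%%%%%%%%%%%%%%%%
%%%%%%%%%%%%%%%%%%%%%%%%%%%%%%%%%%%%%%%%
%%%%%%%%%%%%%%%%%%%#**####%%%%%%%%%%%%%%
%%%%%%%%%%%%%%##***+===++*#%%%%%%%%%%%%%
%%%%%%%%%%%%%#*+==-------=+*#%%%%%%%%%%%
%%%%%%%%%%%%#*=------------=+##%%%%%%%%%
%%%%%%%%%%%#+=-=+++====------=*#%%%%%%%%
%%%%%%%%%%#+-=+*******+++==---=*#%%%%%%%
%%%%%%%%%#+-=+*************+---=*%%%%%%%
%%%%%%%%#*=-+***************+---+#%%%%%%
%%%%%%%#*=-=+****************=--=*%%%%%%
%%%%%%%#+-=+*****************+=--+#%%%%%
%%%%%%#*==+*****************++=--=#%%%%%
%%%%%%#+=+**************++===++=-=#%%%%%
%%%%%%#+=************++==---==+=--*%%%%%
%%%%%%#=+********++===-------===--*%%%%%
%%%%%%*=+****+++==-----------===--+%%%%%
[... 1761 characters left out ...]
+++
++++++=-:-----------------====--::-+++++
+++++++-:--===================-:::=+++++
+++++++=:-====================-:::=+++++
+++++++=-:-==================-:::-=+++++
++++++++=:--================--:::=++++++
++++++++=-::-==============--:::-+++++++
*++++++++=-::-===========---:::-=+++++++
#*++++++++=-:---=======---:::::=++++++++
%#**+++++++=-:----===---:::::-=+++++++++
%%%#*++++++++=-:::---:::::::-=++++++++++
%%%%###**+++++=--::::::::--=++++++++++++
%%%%%%%#*+++++++====---===++++++++++++++
%%%%%%%%#*++++++++++++++++++++++++++++++
%%%%%%%%#*++++++++++++++++++++++++++++++
%%%%%%%%#***++++++++++++++++++++++++++++
%%%%%%%%%##*++++++++++++++++++++++++++++
%%####%%%%#*++++++++++++++++++++++++++++
```

Slots are open at 0.27 and 0.08 rad, and the cover is seated as predicted. Next the key.

>>> {"method": "send_rows", "body": {
  "increments": [
    [[0.0207,-0.0021,0,0,0.03,0.1,0],[0.0207,-0.0021,0,-0.01,0.1,0.1,0],[0.0207,-0.0021,0,-0.01,0.1,0.1,0],[0.0207,-0.0021,0,-0.01,0.12,0.05,0],[0,0,0,0,0,0,0],[0,0,0,0,0,0,0],[0,0,0,0,0,0,0]]
  ]
}}

```text
clock: 11.05
position: [455.2, 100.9, 289.4]
orientation: [-0.156, -3.134, 0.005]
wrist_force: [-0.1, 0.4, -0.7]
opening: 0.5
finger_force: 0.0
```

```bash
python3 snap.py wrist w5; python3 - <<'E'
from rim import *
c=pickle.load(open("pics/w5.pkl","rb")); im=cv2.imread("pics/w5_raw.png"); hsv=cv2.cvtColor(im,cv2.COLOR_BGR2HSV)
red=(((hsv[:,:,0]<8)|(hsv[:,:,0]>172))&(hsv[:,:,1]>150)&(hsv[:,:,2]>60)).astype(np.uint8)
cs,_=cv2.findContours(red,cv2.RETR_EXTERNAL,2)
for k in sorted(cs,key=cv2.contourArea)[-3:]: print('red',cv2.contourArea(k),cv2.boundingRect(k),cv2.approxPolyDP(k,2,True)[:,0].tolist())
wood=((hsv[:,:,0]>8)&(hsv[:,:,0]<22)&(hsv[:,:,1]>70)&(hsv[:,:,2]>150)).astype(np.uint8)
cs,_=cv2.findContours(wood,cv2.RETR_EXTERNAL,2)
for k in sorted(cs,key=cv2.contourArea)[-2:]: print('wood',cv2.contourArea(k),cv2.boundingRect(k),cv2.approxPolyDP(k,3,True)[:,0].tolist())
# predicted
R=Ro.from_euler('z',.015).as_matrix()
print('blk',proj(c,np.array([(33,50,0),(33,-50,0),(-33,-50,0),(-33,50,0)])@R.T+[455.7,117.7,80]).round(1).tolist())
print('grip top',proj(c,np.array([(31,8,0),(31,-8,0),(-31,-8,0),(-31,8,0)])@R.T+[455.7,117.7,144]).round(1).tolist())
E
```

```text
scale 1.4285714285714286 (600, 800, 3)
{'clock': 11.1, 'position': [455.31, 101.164, 289.334], 'orientation': [-0.155, -3.134, 0.004], 'joint_positions': [0.22, 0.147, -0.177, 1.25, -0.002, 0.319], 'wrist_force': [0.912, -0.156, -0.726], 'opening': 0.502}
red 0.0 (421, 120, 1, 1) [[421, 120]]
red 292.0 (207, 39, 37, 15) [[208, 39], [209, 49], [240, 53], [243, 51], [242, 46]]
red 886.0 (283, 159, 22, 64) [[292, 159], [287, 164], [283, 184], [289, 192], [294, 221], [299, 222], [304, 218], [304, 180], [299, 163]]
wood 118.0 (269, 277, 28, 11) [[269, 279], [273, 287], [293, 285], [296, 280], [294, 277], [289, 282], [276, 283], [271, 280], [273, 277]]
wood 3252.0 (247, 147, 90, 63) [[333, 148], [248, 157], [250, 175], [254, 179], [264, 175], [269, 181], [264, 190], [253, 187], [255, 208], [286, 205], [280, 176], [282, 163], [290, 155], [302, 167], [305, 203], [335, 201]]
blk [[338.0, 202.4], [253.0, 211.6], [244.8, 156.0], [334.8, 145.6]]
grip top [[306.9, 225.1], [290.5, 226.8], [283.6, 163.8], [301.2, 161.8]]
```

>>> {"method": "send_rows", "body": {
  "increments": [
    [[0,0,0.0095,-0.005,0.034,-0.05,0],[0,0,0.009,-0.006,0.034,-0.13,0],[0,0,0,0,0,-0.17,0],[0,0,0,0,0,-0.15,0],[0,0,0,0,0,-0.1,0],[0,0,0,0,0,-0.05,0],[0,0,0,0,0,-0.023,0],[0,0,0,0,0,0,0]]
  ]
}}

```text
clock: 11.9
position: [452.3, 118.4, 121.5]
orientation: [0.027, -3.138, 0.002]
wrist_force: [-0.4, -0.4, -0.1]
opening: 0.502
finger_force: 0.0
```

>>> {"method": "send_rows", "body": {
  "increments": [
    [[0,0,0,0,0,0,0.4],[0,0,0,0,0,0,0.7],[0,0,0,0,0,0,1],[0,0,0,0,0,0,1],[0,0,0,0,0,0,1]]
  ],
  "newtons": 60
}}

```text
clock: 12.4
position: [454.1, 118.9, 123.8]
orientation: [-0.027, 3.139, 0.001]
wrist_force: [-0.6, 1.3, 4.8]
opening: 0.181
finger_force: 58.6
```

```bash
python3 tgt.py 0 0 0 | head -1; python3 -c "
from workcell import monitor;o=monitor.get_obs();print(o['position'],o['orientation'],o['opening'],o['finger_force'])"
```

```text
t 12.4 pos [454.1 118.9 123.8] F [-0.6  1.3  4.8] M [ 0.04 -0.06  0.04] q [ 0.26  0.26 -0.49  0.82 -0.    0.24]
[454.13933833 118.88792311 123.79710326] [-2.66115202e-02  3.13944431e+00  7.12188040e-04] 0.18131271770357651 58.61407220363617
```

>>> {"method": "send_rows", "body": {
  "increments": [
    [[0,0,0,0,0,0.03,1],[0,0,0,0,0,0.1,1],[0,0,0,0,0,0.15,1],[0,0,0,0,0,0.15,1],[0,0,0,0,0,0.12,1],[0,0,0,0,0,0.05,1],[0,0,0,0,0,0,1],[0,0,0,0,0,0,1]]
  ]
}}

```text
clock: 13.2
position: [452.9, 118.6, 272.5]
orientation: [0.027, -3.141, 0.0]
wrist_force: [-0.3, 0.2, 0.2]
opening: 0.179
finger_force: 58.5
```

```bash
python3 snap.py wrist k1
```

```text
scale 1.4285714285714286 (600, 800, 3)
{'clock': 13.25, 'position': [452.458, 118.503, 271.894], 'orientation': [0.027, -3.139, 0.001], 'joint_positions': [0.256, 0.154, -0.215, 1.204, 0.0, 0.239], 'wrist_force': [-0.169, -0.573, -1.849], 'opening': 0.176}
```

>>> {"method": "send_rows", "body": {
  "increments": [
    [[0,0,0,0,-0.15,0,1],[0,0,0,0,-0.15,0,1],[0,0,0,0,0,0,1],[0,0,0,0,0,0,1]]
  ]
}}

```text
clock: 13.65
position: [452.4, 43.2, 271.7]
orientation: [0.024, -3.139, -0.001]
wrist_force: [0.8, 0.2, -0.9]
opening: 0.182
finger_force: 59.0
```

```bash
python3 snap.py wrist k2; python3 - <<'E'
from rim import *
c=pickle.load(open("pics/k2.pkl","rb"))
from workcell import monitor
o=monitor.get_obs(); R=Ro.from_rotvec(o['orientation']).as_matrix(); T=o['position']
# key in tool frame: along +z ; key tip at tool z=+116
def kp(pts): return proj(c,np.array(pts,float)@R.T+T)
print('tip',kp([(-10,0,116),(10,0,116),(0,-1.3,116),(0,1.3,116)]).round(1).tolist(),'collar',kp([(-13.5,0,36),(13.5,0,36),(0,-13.5,40),(0,13.5,40)]).round(1).tolist(), 'blade14up',kp([(-11.5,0,102),(11.5,0,102)]).round(1).tolist())
a=cv2.imread("pics/k1_raw.png").astype(float);b=cv2.imread("pics/k2_raw.png").astype(float)
d=cv2.GaussianBlur(np.abs(a-b).max(2),(0,0),.7)
x0,y0=int(kp([(0,0,116)])[0][0]),int(kp([(0,0,80)])[0][1]); tip=kp([(0,0,116)])[0]; col=kp([(0,0,40)])[0]; print(tip,col)
r0,r1=int(min(tip[1],col[1]))-14,int(max(tip[1],col[1]))+20; c0,c1=int(tip[0])-28,int(tip[0])+28
g=b.mean(2)
print('static map cols',c0,'rows',r0)
for r in range(r0,r1): print(r,''.join(' ' if d[r,k]>10 else ".:-=+*#%@"[min(8,int(g[r,k])//29)] for k in range(c0,c1)))
E
```

```text
scale 1.4285714285714286 (600, 800, 3)
{'clock': 13.7, 'position': [452.685, 43.818, 271.914], 'orientation': [0.026, -3.139, -0.001], 'joint_positions': [0.096, 0.131, -0.242, 1.2, 0.001, 0.08], 'wrist_force': [0.036, 0.043, -0.282], 'opening': 0.18}
tip [[277.9, 217.6], [277.9, 195.2], [276.4, 206.5], [279.4, 206.5]] collar [[278.3, 269.2], [278.3, 228.1], [256.1, 246.2], [300.6, 246.1]] blade14up [[278.0, 225.4], [278.0, 198.3]]
[277.91123295 206.50403464] [278.3127133 246.163308 ]
static map cols 249 rows 192
192                                                         
193                                                        #
194                                                       ##
195                                                       ##
196                                                       ##
197                                                       ##
198                                                       ##
199                            ==                         ##
200                            ==                         ##
201                            =
[... 3232 characters left out ...]
------   ========---=========
255 =========------------------------   =========--=========
256 =========--------------------------==========---========
257 =========--------------------------====  ===---=========
258 ========------------------------------   ====---========
259 ========------------------------------   ====---========
260 ========------------------------------   ===----========
261 ========------------------------------   -  ----========
262 ========----------------------------------   ---========
263 =======-----------------------------------   ----=======
264 =======-----------------------------------   ----=======
265 =======-----------------------------------   ----=======
```

```bash
python3 - <<'E'
from rim import *
c=pickle.load(open("pics/k2.pkl","rb"))
from workcell import monitor
o=monitor.get_obs(); R=Ro.from_rotvec(o['orientation']).as_matrix(); T=o['position']
kp=lambda pts: proj(c,np.array(pts,float)@R.T+T).round(0).astype(int).tolist()
for z in (30,10,-20): print('grip z',z,kp([(31,-8,z),(31,8,z),(26,0,z)]))
print('collar',kp([(13.5,0,36),(13.5,0,44),(0,13.5,44),(0,-13.5,44)]),'tip',kp([(10,0,116),(10,0,110),(11.5,0,102),(11.5,0,95),(5,0,70)]))
b=cv2.imread("pics/k2_raw.png");h=cv2.cvtColor(b,cv2.COLOR_BGR2HSV)
a=cv2.imread("pics/k1_raw.png").astype(float)
d=np.abs(a-b.astype(float)).max(2)
for r in range(190,300,2):
    print(r,''.join('R' if (h[r,k,1]>120 and (h[r,k,0]<8 or h[r,k,0]>172)) else (' ' if d[r,k]>14 else ".:-=+*#%@"[min(8,int(b[r,k].mean())//29)]) for k in range(240,316)))
E
```

```text
grip z 30 [[264, 203], [293, 203], [278, 211]]
grip z 10 [[262, 215], [295, 215], [279, 225]]
grip z -20 [[258, 242], [300, 242], [279, 254]]
collar [[278, 228], [278, 223], [300, 243], [257, 243]] tip [[278, 195], [278, 197], [278, 198], [278, 201], [278, 221]]
190                                                                       +=    
192                                                                #      +     
194                                                                #######**    
196                                                                ###########**
198                                    ====                        #############
200                                    ====+                       #############
202                                     ===                        #############
204                                    ====                        #############
206                                    ====                        #############
208                                    ====                        #############
210                        
[... 2917 characters left out ...]
RRRRRRRRRRRRRRRRRRRRRRRRRRRRRRRR:::-==========--::::
284 :--===========-:::RRRRRRRRRRRRRRRRRRRRRRRRRRRRRRRRRRRRRR:::--==========--:::
286 :--===========-::::RRRRRRRRRRRRRRRRRRRRRRRRRRRRRRRRRRRRR:::-===========--:::
288 :::----=======-:::RRRRRRRRRRRRRRRRRRRRRRRRRRRRRRRRRRRRRR:::-=======---::::::
290 ::::::::--====-:::RRRRRRRRRRRRRRRRRRRRRRRRRRRRRRRRRRRRRR:::-====--::::::::::
292 ::::::::::-===-::::RRRRRRRRRRRRRRRRRRRRRRRRRRRRRRRRRRRRR:::-===-::::::::::::
294 :::::::::::-==-:::RRRRRRRRRRRRRRRRRRRRRRRRRRRRRRRRRRRRRR:::-==-:::::::::::::
296 :::::::::::::::::::RRRRRRRRRRRRRRRRRRRRRRRRRRRRRRRRRRRRR::::::::::::::::::::
298 :::::::::::::::::::RRRRRRRRRRRRRRRRRRRRRRRRRRRRRRRRRRRRR::::::::::::::::::::
```

```bash
cat > key.py <<'E'
# key.py u v h ang [gain]: tip to rim (u,v), h above head top, blade clockwise ang
import sys; from rim import *
from workcell import monitor
OFF=np.array([-2.1,-.8,116.])
q=[454.85,-59.5,-.101]; R=Ro.from_euler('z',q[2]).as_matrix()@Rb
u,v,h,ang=map(float,sys.argv[1:5])
o=monitor.get_obs(); Rc=Ro.from_rotvec(o['orientation'])
M=Ro.from_rotvec(-ang*R[:,2])*Ro.from_matrix(np.column_stack([R[:,0],-R[:,1],-R[:,2]]))
T=W([[u,v,13+h]],q)[0]-M.as_matrix()@OFF
dr=(M*Rc.inv()).as_rotvec()
tip=R.T@(o['position']+Rc.as_matrix()@OFF-[q[0],q[1],75])-[0,0,13]
kx=R.T@(Rc.as_matrix()[:,0])
print('t',round(o['clock'],2),'pos',o['position'].round(1),'F rim',(R.T@o['wrist_force']).round(1),'M rim',(R.T@o['wrist_torque']).round(2),'q',o['joint_positions'].round(2),'open',round(o['opening'],3))
print('tip rim',tip.round(1),'ang',round(-np.arctan2(kx[1],kx[0]),3),'SHIFT',((T-o['position'])/250).round(4),'TURN',(dr/2/np.pi).round(4))
E
python3 key.py 1.1 -44 25 0.079
```

```text
t 13.7 pos [452.7  43.8 271.9] F rim [-0.  -0.2 -0.2] M rim [-0.05  0.   -0.01] q [ 0.1   0.13 -0.24  1.2   0.    0.08] open 0.18
tip rim [ 10.6 -47.9 108.1] ang -0.103 SHIFT [ 0.043   0.0494 -0.3441] TURN [-0.0836 -0.0001 -0.0304]
```

>>> {"method": "send_rows", "body": {
  "increments": [
    [[-0.0167,0,-0.0061,0.01,0.01,0,1],[-0.0167,0,-0.0061,0.01,0.01,0,1],[-0.0167,0,-0.0061,0.01,0.01,-0.06,1],[-0.0167,0,-0.0061,0.01,0.01,-0.1,1],[-0.0168,0,-0.006,0.003,0.01,-0.1,1],[0,0,0,0,0,-0.084,1],[0,0,0,0,0,0,1],[0,0,0,0,0,0,1]]
  ]
}}

```text
clock: 14.5
position: [463.8, 56.9, 186.9]
orientation: [-0.267, -3.017, 0.814]
wrist_force: [0.7, 0.1, -0.6]
opening: 0.186
finger_force: 59.3
```

```bash
python3 key.py 1.1 -44 25 0.079; python3 snap.py wrist k3; python3 snap.py wrist k4;python3 - <<'E'
from rim import *
c=pickle.load(open("pics/k3.pkl","rb")); b=cv2.imread("pics/k3_raw.png")
q=[454.85,-59.5,-.101]
from workcell import monitor
o=monitor.get_obs(); R=Ro.from_rotvec(o['orientation']).as_matrix(); T=o['position']
kp=lambda pts: proj(c,np.array(pts,float)@R.T+T).round(1).tolist()
print('tip',kp([(-2.1,-.8,116),(7.9,-.8,116)]))
print('head',proj(c,W([[1.1,-44,13.],[18.1,-44,13],[1.1+13.9,-44-1.1,13]],q)).round(1).tolist())
h=cv2.cvtColor(b,cv2.COLOR_BGR2HSV)
for r in range(160,232): print(r,''.join('R' if (h[r,k,1]>120 and (h[r,k,0]<8 or h[r,k,0]>172)) else ".:-=+*#%@"[min(8,int(b[r,k].mean())//29)] for k in range(235,325)))
E
```

```text
t 14.5 pos [463.8  56.9 186.9] F rim [-0.7 -0.4 -0.4] M rim [-0.55  0.07 -0.05] q [ 0.41  0.38 -0.26  1.21 -0.45  0.65] open 0.186
tip rim [  0.6 -44.   26.3] ang 0.076 SHIFT [-0.0015 -0.0029 -0.004 ] TURN [ 0.0002 -0.     -0.0005]
scale 1.4285714285714286 (600, 800, 3)
{'clock': 14.55, 'position': [464.347, 56.714, 187.736], 'orientation': [-0.269, -3.019, 0.813], 'joint_positions': [0.41, 0.374, -0.258, 1.211, -0.453, 0.651], 'wrist_force': [0.717, 0.055, -0.681], 'opening': 0.18}
scale 1.4285714285714286 (600, 800, 3)
{'clock': 14.6, 'position': [464.664, 56.553, 188.22], 'orientation': [-0.271, -3.02, 0.812], 'joint_positions': [0.409, 0.374, -0.258, 1.211, -0.453, 0.651], 'wrist_force': [0.072, -0.069, -0.917], 'opening': 0.18}
tip [[276.2, 210.3], [276.2, 199.0]]
head [[276.9, 198.9], [275.5, 181.1], [276.9, 184.3]]
160 %%%%%%%%%%%%%%%%%%%%%##************************************************++=================
161 %%%%%%%%%%%%%%%%%%%%%%##***********************************************++=================
162 %%%%%%%%%%%%%%%%%%%%%%%%#**********************************************+
[... 5873 characters left out ...]
R=*#%%%%%%%%%%%%##**+===+*****+=+*#
225 -----++********#%%%%%%%%%#*=-RRRRRRRRRRRRRRRRRRRRRRRRRRR=+#%%%%%%%%%%%%%##*+===++****+++*#
226 -----=+********#%%%%%%%%%#+=-RRRRRRRRRRRRRRRRRRRRRRRRRRR-=*%%%%%%%%%%%%%%%#+===++********#
227 -----=+********#%%%%%%%%%#+=-RRRRRRRRRRRRRRRRRRRRRRRRRRRR=*#%%%%%%%%%%%%%%#*+==++*******##
228 -----=+********#%%%%%%%%%*=-RRRRRRRRRRRRRRRRRRRRRRRRRRRRR=+#%%%%%%%%%%%%%%#*+=+++*****####
229 ----=++*******##%%%%%%%%%*=-RRRRRRRRRRRRRRRRRRRRRRRRRRRRR-+#%%%%%%%%%%%%%%#*++++++**######
230 ----=+*******##%%%%%%%%%%*=-RRRRRRRRRRRRRRRRRRRRRRRRRRRRR-+#%%%%%%%%%%%%%%#*++++***#######
231 ---=+******###%%%%%%%%%%#*=-RRRRRRRRRRRRRRRRRRRRRRRRRRRRR-=*%%%%%%%%%%%%%%#********#######
```

```bash
sed -i 's/OFF=np.array(\[-2.1,-.8,116.\])/OFF=np.array([-1.3,-.8,116.])/' key.py; python3 key.py 1.1 -44 4 0.079
```

```text
t 14.6 pos [464.7  56.6 188.2] F rim [-0.1 -0.4 -0.8] M rim [-0.53  0.    0.  ] q [ 0.41  0.37 -0.26  1.21 -0.45  0.65] open 0.18
tip rim [  0.3 -43.4  27.3] ang 0.079 SHIFT [-0.006  -0.0439 -0.082 ] TURN [-0.      0.0005 -0.0003]
```

>>> {"method": "send_rows", "body": {
  "increments": [
    [[0,0.0005,0,-0.003,-0.018,-0.034,1],[0,0,0,-0.002,-0.016,-0.03,1],[0,0,0,-0.001,-0.01,-0.018,1],[0,0,0,0,0,0,1],[0,0,0,0,0,0,1],[0,0,0,0,0,0,1]]
  ]
}}

```text
clock: 15.2
position: [462.7, 45.2, 166.6]
orientation: [-0.269, -3.016, 0.813]
wrist_force: [-0.1, 0.1, -1.1]
opening: 0.178
finger_force: 59.3
```

```bash
python3 key.py 1.1 -44 0 0.079
```

```text
t 15.2 pos [462.7  45.2 166.6] F rim [ 0.1 -0.6 -1. ] M rim [-0.53  0.   -0.01] q [ 0.39  0.38 -0.3   1.15 -0.46  0.63] open 0.178
tip rim [  1.6 -44.1   2.8] ang 0.077 SHIFT [ 0.0009 -0.0064 -0.0095] TURN [ 0.0001 -0.0003 -0.0003]
```

>>> {"method": "send_rows", "body": {
  "increments": [
    [[0,0,0,-0.0003,-0.003,-0.0052,1],[0,0,0,-0.0003,-0.003,-0.0052,1],[0,0,0,-0.0003,-0.003,-0.0052,1],[0,0,0,0,0,0,1]]
  ]
}}

```text
clock: 15.6
position: [462.2, 42.9, 162.4]
orientation: [-0.268, -3.015, 0.813]
wrist_force: [-0.0, 0.8, -0.6]
opening: 0.176
finger_force: 59.3
```

>>> {"method": "send_rows", "body": {
  "increments": [
    [[0,0,0,-0.0003,-0.003,-0.0052,1],[0,0,0,-0.0003,-0.003,-0.0052,1],[0,0,0,0,0,0,1]]
  ]
}}

```text
clock: 15.9
position: [462.0, 41.3, 159.8]
orientation: [-0.268, -3.015, 0.813]
wrist_force: [0.9, -1.0, -1.1]
opening: 0.18
finger_force: 59.3
```

```bash
python3 key.py 1.1 -44 -6 0.079
```

```text
t 15.9 pos [462.   41.3 159.8] F rim [-1.   0.2 -1.4] M rim [-0.61  0.01  0.01] q [ 0.38  0.39 -0.32  1.13 -0.46  0.62] open 0.18
tip rim [  1.9 -44.1  -5.1] ang 0.076 SHIFT [ 0.0025 -0.0028 -0.0028] TURN [ 0.0002 -0.0004 -0.0003]
```

>>> {"method": "send_rows", "body": {
  "increments": [
    [[0,0,0,-0.0002,-0.002,-0.0035,1],[-0.001,-0.01,-0.0173,0.0007,0,0,1],[-0.001,-0.01,-0.0173,0.0007,0,0,1],[-0.001,-0.01,-0.0173,0.0007,0,0,1],[0,0,0,0,0,0,1]]
  ]
}}

```text
clock: 16.4
position: [463.0, 41.5, 158.8]
orientation: [0.807, 2.838, -0.777]
wrist_force: [0.6, 1.5, -3.0]
opening: 0.179
finger_force: 59.1
```

```bash
python3 key.py 1.1 -44 -6 0.45
```

```text
t 16.4 pos [463.   41.5 158.8] F rim [-0.5 -2.8 -1.8] M rim [-1.14  0.16  0.04] q [ 0.38  0.39 -0.32  1.12 -0.46  1.  ] open 0.179
tip rim [  1.2 -44.6  -5.8] ang 0.454 SHIFT [ 0.0003 -0.0023  0.0003] TURN [-0.0001  0.0003  0.0005]
```

>>> {"method": "send_rows", "body": {
  "increments": [
    [[-0.001,-0.01,-0.0173,0.0007,0,0,1],[-0.001,-0.01,-0.0173,0.0007,0,0,1],[-0.001,-0.01,-0.0173,0.0007,0,0,1],[-0.001,-0.01,-0.0173,0.0007,0,0,1],[-0.001,-0.01,-0.0173,0.0007,0,0,1],[-0.001,-0.01,-0.0173,0.0007,0,0,1],[-0.001,-0.01,-0.0173,0.0007,0,0,1],[0,0,0,0,0,0,1]]
  ]
}}

```text
clock: 17.2
position: [464.4, 41.8, 158.8]
orientation: [1.822, 2.094, -0.604]
wrist_force: [1.4, 2.1, -2.6]
opening: 0.177
finger_force: 59.2
```

```bash
python3 key.py 1.1 -44 -6 1.68
```

```text
t 17.2 pos [464.4  41.8 158.8] F rim [-1.2 -3.2 -1.2] M rim [-1.6   0.32  0.03] q [ 0.38  0.39 -0.32  1.12 -0.46  1.87] open 0.177
tip rim [  0.9 -44.9  -5.6] ang 1.331 SHIFT [ 0.0016 -0.0044  0.0005] TURN [-0.0029 -0.0273 -0.0483]
```

>>> {"method": "send_rows", "body": {
  "increments": [
    [[-0.001,-0.01,-0.0173,0,-0.001,0,1],[-0.001,-0.0095,-0.0165,0,-0.001,0,1],[0,0,0,0,0,0,1]]
  ]
}}

```text
clock: 17.5
position: [464.7, 41.3, 159.0]
orientation: [2.035, 1.832, -0.539]
wrist_force: [2.1, 2.8, -4.0]
opening: 0.181
finger_force: 59.2
```

```bash
python3 key.py 1.1 -44 -6 1.7
```

```text
t 17.5 pos [464.7  41.3 159. ] F rim [-1.8 -4.6 -2. ] M rim [-1.71  0.4   0.09] q [ 0.38  0.39 -0.32  1.12 -0.46  2.12] open 0.181
tip rim [  0.8 -44.5  -5.6] ang 1.575 SHIFT [ 0.0007 -0.0027 -0.0001] TURN [-0.0011 -0.0094 -0.0174]
```

>>> {"method": "send_rows", "body": {
  "increments": [
    [[-0.0007,-0.007,-0.012,0,0,0,1],[0,0,0,0,0,0,1]]
  ]
}}

```text
clock: 17.7
position: [464.4, 41.1, 159.0]
orientation: [2.102, 1.734, -0.516]
wrist_force: [2.0, 3.3, -3.4]
opening: 0.179
finger_force: 59.2
```

```bash
python3 key.py 1.1 -44 -6 1.7
```

```text
t 17.7 pos [464.4  41.1 159. ] F rim [-1.7 -4.7 -1.2] M rim [-1.83  0.49  0.04] q [ 0.38  0.39 -0.32  1.12 -0.46  2.2 ] open 0.179
tip rim [  1.1 -44.2  -5.7] ang 1.662 SHIFT [ 0.0016 -0.0017 -0.0005] TURN [-0.0003 -0.0026 -0.0055]
```

>>> {"method": "send_rows", "body": {
  "increments": [
    [[-0.001,-0.009,-0.016,0,0,0,1],[0,0,0,0,0,0,1]]
  ]
}}

```text
clock: 17.9
position: [464.4, 40.7, 159.2]
orientation: [2.186, 1.6, -0.485]
wrist_force: [2.4, 3.1, -2.3]
opening: 0.179
finger_force: 59.3
```

```bash
python3 key.py 1.1 -44 -6 1.7
```

```text
t 17.9 pos [464.4  40.7 159.2] F rim [-2.1 -4.1 -0.4] M rim [-1.64  0.54  0.07] q [ 0.38  0.39 -0.32  1.12 -0.46  2.32] open 0.179
tip rim [  1.5 -43.8  -5.8] ang 1.778 SHIFT [ 0.002  -0.0004 -0.001 ] TURN [0.0009 0.0064 0.0105]
```

>>> {"method": "send_rows", "body": {
  "increments": [
    [[-0.001,-0.009,-0.016,0,0,0,1],[0,0,0,0,0,0,1]]
  ]
}}

```text
clock: 18.1
position: [464.5, 40.6, 159.2]
orientation: [2.262, 1.464, -0.453]
wrist_force: [3.0, 2.2, -2.1]
opening: 0.181
finger_force: 59.4
```

```bash
python3 key.py 1.1 -44 -6 1.7
```

```text
t 18.1 pos [464.5  40.6 159.2] F rim [-2.8 -3.2 -0.5] M rim [-1.65  0.89  0.47] q [ 0.38  0.39 -0.32  1.13 -0.46  2.44] open 0.181
tip rim [  1.5 -43.7  -5.8] ang 1.892 SHIFT [ 0.0015  0.0001 -0.0013] TURN [0.002  0.0153 0.0263]
```

>>> {"method": "send_rows", "body": {
  "increments": [
    [[0.0015,0.013,0.0225,0,0,0,1],[0,0,0,0.002,0.02,0.035,1],[0,0,0,0.004,0.04,0.069,1],[0,0,0,0.005,0.05,0.087,1],[0,0,0,0,0,0,1],[0,0,0,0,0,0,1],[0,0,0,0,0,0,1]]
  ]
}}

```text
clock: 18.8
position: [465.7, 67.2, 206.2]
orientation: [2.165, 1.635, -0.5]
wrist_force: [-0.2, -0.7, -0.9]
opening: 0.181
finger_force: 59.4
```

```bash
python3 key.py 1.05 45.6 55 0.268;  python3 snap.py wrist k5; python3 heads.py k5; python3 - <<'E'
import cv2,numpy as np
for v in(45,-45):
    r=cv2.resize(cv2.imread(f"pics/k5_h{v}.png",0),(40,40),interpolation=cv2.INTER_AREA)
    print('\n'.join(''.join(" .:-=+*#%@"[min(9,int(x)//26)] for x in l) for l in r)); print()
E
```

```text
t 18.8 pos [465.7  67.2 206.2] F rim [ 0.1  0.2 -1.2] M rim [-0.59 -0.08 -0.07] q [ 0.43  0.37 -0.21  1.28 -0.45  2.34] open 0.181
tip rim [  3.2 -43.   48.2] ang 1.747 SHIFT [-0.0302 -0.2931  0.2015] TURN [0.0125 0.1171 0.2037]
scale 1.4285714285714286 (600, 800, 3)
{'clock': 18.85, 'position': [465.684, 67.127, 206.086], 'orientation': [2.166, 1.635, -0.5], 'joint_positions': [0.426, 0.375, -0.207, 1.275, -0.448, 2.341], 'wrist_force': [0.054, 0.575, -1.483], 'opening': 0.178}
45 score 60.5 ring u,v -6.0 47.0 slot c [-2.3 46.9] slot angle ccw from rim x deg -0.3 -> clockwise rad 0.005 len/wid [21.2 25.5] n 0.078
-45 score 160.6 ring u,v 2.5 -44.5 slot c [  3.2 -45.8] slot angle ccw from rim x deg -87.1 -> clockwise rad 1.521 len/wid [10.3 27.3] n 0.069
----------------:-----------------------
----------------------------------------
----------------------------------------
=----------------:----------------------
*+++++++++++++=-------------------------
%#############+-------------------------
%%%%%%%%%%###*+=------------------------
%%%%%%%%%%*+++==------------------------
%%%%%%%
[... 2245 characters left out ...]
%%#
@@@@@@@%*=*#######*+====*#######*++#%@%%
@@@@@@@%#=+*######*+====*#######*=*%%@@%
@@@@@@@%#+=+######*+====+######*==*%@@@@
@@@@@@@@%*==*######+====+*#####+=+#%@@@@
@@@@@@@@%#+=+*#####+=====*####*==#%%@@@@
@@@@@@@@%%#+=+#####+=====+###*==*%%@@@@@
@@@@@@@@@%%*==*####+=====+##*+=+#%@@@@@@
@@@@@@@@@%%%*==*###+=====+**+=+#%%@@@@@%
@@@@@@@@@%%%%*+=+**+++====++++#%%@@@@@%%
@@@@@@@@@%@%%%#+==+========+*#%%@@@@@@%%
@@@@@@@@%%%%%%%#**++=======*%%%@@@@@@%%%
@@@@@%@@@@%@%@%%%%%#*+=---=*##%%%@@@%%%%
@@@@@@%@%@@@%@@@@%%%#+=----=++*#%%@@%%%%
@@@%%%%@@@@%@@@@%%%#*=--------==*%%@%%%%
@%%%%%%%%%%%%%%%%%#+=-----------=*%%%%%%
%%%######%%%%%%%#*=--------------+*#%%%%
%##*********####*=----------------=*****
```

>>> {"method": "send_rows", "body": {
  "increments": [
    [[0.0011,0.0106,0.0185,-0.0038,-0.0366,0.0252,1],[0.0011,0.0106,0.0185,-0.0038,-0.0366,0.0252,1],[0.0011,0.0106,0.0185,-0.0038,-0.0366,0.0252,1],[0.0011,0.0106,0.0185,-0.0038,-0.0366,0.0252,1],[0.0011,0.0106,0.0185,-0.0038,-0.0366,0.0252,1],[0.0011,0.0106,0.0185,-0.0038,-0.0366,0.0252,1],[0.0011,0.0106,0.0185,-0.0038,-0.0366,0.0252,1],[0.0011,0.0106,0.0185,-0.0038,-0.0366,0.0252,1]]
  ]
}}

```text
clock: 19.65
position: [458.1, -6.3, 256.7]
orientation: [1.089, 2.69, -0.748]
wrist_force: [-0.1, -0.5, -0.5]
opening: 0.18
finger_force: 59.3
```

>>> {"method": "send_rows", "body": {
  "increments": [
    [[0.0011,0.0106,0.0185,0,0,0,1],[0.0011,0.0106,0.0185,0,0,0,1],[0.0011,0.0106,0.0185,0,0,0,1],[0,0,0,0,0,0,1],[0,0,0,0,0,0,1],[0,0,0,0,0,0,1]]
  ]
}}

```text
clock: 20.25
position: [458.7, -5.5, 256.9]
orientation: [0.557, 2.94, -0.797]
wrist_force: [0.1, -0.3, -2.0]
opening: 0.18
finger_force: 59.3
```

```bash
python3 key.py 1.05 45.6 5 0.268
```

```text
t 20.25 pos [458.7  -5.5 256.9] F rim [-0.1 -0.7 -1.9] M rim [-0.6   0.02 -0.03] q [ 0.3   0.27 -0.21  1.3  -0.48  0.73] open 0.18
tip rim [ 0.4 45.  55.6] ang 0.273 SHIFT [-0.0124 -0.102  -0.1745] TURN [-0.0001  0.0006  0.0007]
```

>>> {"method": "send_rows", "body": {
  "increments": [
    [[0,0.0005,0.0005,-0.004,-0.03,-0.05,1],[0,0,0,-0.004,-0.03,-0.05,1],[0,0,0,-0.003,-0.025,-0.045,1],[0,0,0,-0.0014,-0.017,-0.0295,1],[0,0,0,0,0,0,1],[0,0,0,0,0,0,1],[0,0,0,0,0,0,1]]
  ]
}}

```text
clock: 20.95
position: [456.4, -30.5, 214.1]
orientation: [0.549, 2.942, -0.796]
wrist_force: [-0.3, 0.5, -0.6]
opening: 0.179
finger_force: 59.3
```

```bash
python3 key.py 1.05 45.6 0 0.268; python3 snap.py wrist k6 >/dev/null; python3 - <<'E'
from rim import *
c=pickle.load(open("pics/k6.pkl","rb")); b=cv2.imread("pics/k6_raw.png")
q=[454.85,-59.5,-.101]
print('head',proj(c,W([[1.05,45.6,13.]],q)).round(1).tolist())
h=cv2.cvtColor(b,cv2.COLOR_BGR2HSV)
for r in range(176,220): print(r,''.join('R' if (h[r,k,1]>120 and (h[r,k,0]<8 or h[r,k,0]>172)) else ".:-=+*#%@"[min(8,int(b[r,k].mean())//29)] for k in range(245,310)))
E
```

```text
t 20.95 pos [456.4 -30.5 214.1] F rim [ 0.4 -0.7 -0.3] M rim [-0.55 -0.03 -0.05] q [ 0.25  0.28 -0.32  1.17 -0.49  0.67] open 0.179
tip rim [ 0.1 45.3  6. ] ang 0.268 SHIFT [-0.0042 -0.0119 -0.0206] TURN [-0.0002  0.0002 -0.0001]
head [[276.4, 204.3]]
176 %%%%%%%%%%%%%%%%%%%##********************************************
177 %%%%%%%%%%%%%%%%%%%#********+**++++******************************
178 %%%%%%%%%%%%%%%%%%##**++++++++++=+++++++*************************
179 %%%%%%%%%%%%%%%%%%#**++========---===++++++**********************
180 %%%%%%%%%%%%%%%%%#*++==--------------===+++++********************
181 %%%%%%%%%%%%%%%%%#*+=--------------------==++********************
182 %%%%%%%%%%%%%%%%#*+=-----------------------=+++******************
183 %%%%%%%%%%%%%%%#*==-------------------------=+++*****************
184 %%%%%%%%%%%%%%#+=-------=============--------=++*****************
185 %%%%%%%%%%%%%#+=-----===================------=+++***************
186 %%%%%%%%%%%%#*=----====+=================------==++**************
187 %%%%%%%%%%%#*=---=====+++=============+====------=+**************
188 %%%%
[... 1531 characters left out ...]

210 %%%%%%%#*===+*#########**+==-====--========++====---=++**********
211 %%%%%%%%#+==+**######****+==-R-RRR---======+++==---=++***********
212 %%%%%%%%#*+==+**####***++==-RRRRRRRRR--====+++==---+*************
213 #%%%%%%%%#*===+**##**++===RRRRRRRRRRRRRR--=+++==--=*#************
214 #%%%%%%%%%#+===+*##*+==-RRRRRRRRRRRRRRRRRR==++=--=*###***********
215 #%%%%%%%%%#*=-==+***+=--RRRRRRRRRRRRRRRRRRR====-=+##%#***********
216 *#%%%%%%%%%#+=-=+**+==RRRRRRRRRRRRRRRRRRRRR----=+##%%#***********
217 *#%%%%%%%%%#*+=-=+++=-RRRRRRRRRRRRRRRRRRRRRR--=+##%%%#**+********
218 *#%%%%%%%%%%#*+=====-RRRRRRRRRRRRRRRRRRRRRRR-=+*#%%%##***********
219 **#%%%%%%%%%%%#*+==--RRRRRRRRRRRRRRRRRRRRRRR-=*#%%%%%#***********
```

>>> {"method": "send_rows", "body": {
  "increments": [
    [[0,0,0,-0.006,-0.006,-0.001,1],[0,0,0,-0.0004,-0.005,-0.0087,1],[0,0,0,-0.0004,-0.005,-0.0087,1],[0,0,0,0,0,0,1]]
  ]
}}

```text
clock: 21.4
position: [453.9, -34.9, 208.7]
orientation: [0.549, 2.944, -0.798]
wrist_force: [-0.3, -0.0, -1.3]
opening: 0.177
finger_force: 59.3
```

>>> {"method": "send_rows", "body": {
  "increments": [
    [[0,0,0,-0.0003,-0.003,-0.0052,1],[0,0,0,-0.0003,-0.003,-0.0052,1],[0,0,0,0,0,0,1]]
  ]
}}

```text
clock: 21.7
position: [453.9, -36.3, 206.2]
orientation: [0.548, 2.944, -0.798]
wrist_force: [-0.3, 0.1, -0.8]
opening: 0.179
finger_force: 59.3
```

```bash
python3 key.py 1.05 45.6 -6 0.268
```

```text
t 21.7 pos [453.9 -36.3 206.2] F rim [ 0.3 -0.5 -0.7] M rim [-0.59 -0.04  0.06] q [ 0.24  0.28 -0.34  1.14 -0.49  0.65] open 0.179
tip rim [ 2.2 46.7 -3.9] ang 0.267 SHIFT [ 0.0045 -0.0004 -0.0098] TURN [-0.0002 -0.     -0.0001]
```

>>> {"method": "send_rows", "body": {
  "increments": [
    [[0,0,0,0.001,-0.002,-0.0045,1],[0,0,0,0.001,-0.002,-0.0045,1],[-0.001,-0.01,-0.0173,0.0007,0,0,1],[-0.001,-0.01,-0.0173,0.0007,0,0,1],[-0.001,-0.01,-0.0173,0.0007,0,0,1],[0,0,0,0,0,0,1]]
  ]
}}

```text
clock: 22.3
position: [455.5, -36.8, 203.8]
orientation: [1.058, 2.708, -0.746]
wrist_force: [1.5, 0.9, -4.2]
opening: 0.183
finger_force: 59.1
```

```bash
python3 key.py 1.05 45.6 -6 0.64
```

```text
t 22.3 pos [455.5 -36.8 203.8] F rim [-1.4 -3.  -3.1] M rim [-1.12  0.28  0.02] q [ 0.24  0.28 -0.34  1.13 -0.49  1.03] open 0.183
tip rim [ 0.9 45.9 -6.1] ang 0.645 SHIFT [ 0.0005  0.0023 -0.0008] TURN [-0.0003  0.0007  0.0004]
```

>>> {"method": "send_rows", "body": {
  "increments": [
    [[-0.001,-0.01,-0.0173,0.0007,0.0003,0,1],[-0.001,-0.01,-0.0173,0.0007,0.0003,0,1],[-0.001,-0.01,-0.0173,0.0007,0.0003,0,1],[-0.001,-0.01,-0.0173,0.0007,0,0,1],[-0.001,-0.01,-0.0173,0.0007,0,0,1],[-0.001,-0.01,-0.0173,0.0007,0,0,1],[-0.001,-0.01,-0.0173,0.0007,0,0,1],[0,0,0,0,0,0,1]]
  ]
}}

```text
clock: 23.1
position: [455.9, -36.7, 203.7]
orientation: [1.989, 1.891, -0.555]
wrist_force: [-0.6, 1.1, -3.5]
opening: 0.18
finger_force: 59.1
```

```bash
python3 key.py 1.05 45.6 -6 1.68
```

```text
t 23.1 pos [455.9 -36.7 203.7] F rim [ 0.7 -2.6 -2.5] M rim [-1.13 -0.15  0.1 ] q [ 0.24  0.28 -0.34  1.13 -0.49  1.91] open 0.18
tip rim [ 1.6 46.1 -6.1] ang 1.521 SHIFT [ 0.0046  0.0008 -0.0001] TURN [-0.0011 -0.0121 -0.0221]
```

>>> {"method": "send_rows", "body": {
  "increments": [
    [[-0.001,-0.0095,-0.0165,0,0,0,1],[-0.0008,-0.008,-0.0138,0,0,0,1],[0,0,0,0,0,0,1]]
  ]
}}

```text
clock: 23.4
position: [456.0, -36.8, 203.8]
orientation: [2.158, 1.643, -0.494]
wrist_force: [-0.6, 1.7, -3.8]
opening: 0.177
finger_force: 59.1
```

```bash
python3 key.py 1.05 45.6 -6 1.8
```

```text
t 23.4 pos [456.  -36.8 203.8] F rim [ 0.8 -3.3 -2.5] M rim [-1.17 -0.2   0.1 ] q [ 0.24  0.28 -0.34  1.13 -0.49  2.13] open 0.177
tip rim [ 1.8 46.1 -6.1] ang 1.74 SHIFT [ 0.0049  0.0005 -0.    ] TURN [-0.0001 -0.0043 -0.0085]
```

Turn on to the stop.

>>> {"method": "send_rows", "body": {
  "increments": [
    [[-0.0009,-0.0085,-0.015,0.001,0,0,1],[0,0,0,0,0,0,1]]
  ]
}}

```text
clock: 23.6
position: [456.1, -36.8, 203.8]
orientation: [2.233, 1.517, -0.464]
wrist_force: [-0.9, 1.6, -2.5]
opening: 0.182
finger_force: 59.1
```

```bash
python3 key.py 1.05 45.6 -6 1.8
```

```text
t 23.6 pos [456.1 -36.8 203.8] F rim [ 1.  -2.5 -1.5] M rim [-1.39 -0.25  0.23] q [ 0.24  0.28 -0.34  1.13 -0.49  2.24] open 0.182
tip rim [ 1.8 46.1 -6.1] ang 1.848 SHIFT [ 0.0042  0.0006 -0.0001] TURN [0.0008 0.0041 0.0064]
```

>>> {"method": "send_rows", "body": {
  "increments": [
    [[-0.0007,-0.007,-0.012,0.001,0,0,1],[0,0,0,0,0,0,1]]
  ]
}}

```text
clock: 23.8
position: [456.2, -36.9, 203.8]
orientation: [2.287, 1.414, -0.438]
wrist_force: [0.2, 2.0, -3.3]
opening: 0.181
finger_force: 59.5
```

```bash
python3 key.py 1.05 45.6 -6 1.8
```

```text
t 23.8 pos [456.2 -36.9 203.8] F rim [ 0.  -3.4 -1.8] M rim [-1.33 -0.39  0.57] q [ 0.24  0.29 -0.34  1.13 -0.49  2.32] open 0.181
tip rim [ 1.8 46.1 -6.1] ang 1.934 SHIFT [ 0.0038  0.0008 -0.0001] TURN [0.0016 0.0109 0.0182]
```

>>> {"method": "send_rows", "body": {
  "increments": [
    [[0.0015,0.015,0.026,0,0,0,1],[0,0,0,0.002,0.02,0.035,1],[0,0,0,0.004,0.04,0.069,1],[0,0,0,0.006,0.06,0.104,1],[0,0,0,0.006,0.06,0.104,1],[0,0,0,0,0,0,1],[0,0,0,0,0,0,1],[0,0,0,0,0,0,1]]
  ]
}}

```text
clock: 24.6
position: [461.0, 7.6, 281.8]
orientation: [2.193, 1.583, -0.481]
wrist_force: [-0.2, -0.1, -1.3]
opening: 0.175
finger_force: 59.5
```

```bash
python3 key.py 1.05 45.6 70 1.57;  python3 snap.py wrist k7; python3 heads.py k7; python3 - <<'E'
import cv2,numpy as np
for v in(45,):
    r=cv2.resize(cv2.imread(f"pics/k7_h{v}.png",0),(40,40),interpolation=cv2.INTER_AREA)
    print('\n'.join(''.join(" .:-=+*#%@"[min(9,int(x)//26)] for x in l) for l in r)); print()
from workcell import monitor; from h import Ro
o=monitor.get_obs(); Rc=Ro.from_rotvec(o['orientation'])
# vertical target: key x along world x at yaw .03 -> tool x=-x', tool y=+y', tool z=-z
M=Ro.from_euler('z',.03)*Ro.from_matrix(np.diag([-1,1,-1.]))
print('turn to upright',((M*Rc.inv()).as_rotvec()/2/np.pi).round(4), o['position'])
E
```

```text
t 24.6 pos [461.    7.6 281.8] F rim [ 0.2 -0.5 -1.2] M rim [-0.56 -0.01 -0.  ] q [ 0.32  0.27 -0.15  1.38 -0.48  2.27] open 0.175
tip rim [ 1.3 46.6 83.7] ang 1.791 SHIFT [-0.001  -0.0248 -0.0491] TURN [0.0023 0.018  0.0301]
scale 1.4285714285714286 (600, 800, 3)
{'clock': 24.65, 'position': [460.788, 7.386, 281.488], 'orientation': [2.193, 1.583, -0.482], 'joint_positions': [0.324, 0.272, -0.151, 1.38, -0.478, 2.271], 'wrist_force': [-0.667, 0.277, -1.064], 'opening': 0.181}
45 score 174.1 ring u,v 1.0 44.5 slot c [ 1.2 44.1] slot angle ccw from rim x deg 89.1 -> clockwise rad -1.554 len/wid [ 8.  26.7] n 0.059
-45 score 121.3 ring u,v -1.0 -44.5 slot c [ -1.1 -44.7] slot angle ccw from rim x deg 88.4 -> clockwise rad -1.544 len/wid [ 6.8 26.6] n 0.05
@@@@@@@@@@@@@%%************#%@@@@%%%#***
@@@@@@@@@@@@@@%#***********#%@%@@@@%%***
@@@@@@@@@@@@@@%#***********#%@@@@@@%%##*
@@@@@@@@@@@@@@%%#**********#%@@@@@@@%%%#
@@@@@@@@@@@@@@@%%#*********#%@@@@@@@@@%%
@@@@@@@@@@@@@@%%%#++++++++*%%@@@@@@@@@@%
@@@@@@@@@@@%%%#**+=---====*#%@@@@@@@@@@@
@@@@@@@@@@%%%#*==---------=*%%%%@@@@@@@@
@@@@@@@@
[... 684 characters left out ...]
@@@@
@@@@@@@%*=+*######*====*######*=+#%@@@@@
@@@@@@@%#+=+*#####*====*#####*+=*%%@@@@@
@@@@@@@@%#+=+#####*====+#####+=+#%@@@@@@
@@@@@@@@@%*==*####*====+####*=+*%@@@@@@@
@@@@@@@@@%#*=+*###*+===+###*++*%%@@@@@@@
@@@@@@@@@@%#*++*##*+++++***++#%%@@@@@@@@
@@@@@@@@@@@%%#*+++++++=++++*#%%@@@@@@@@@
@@@@@@@@@@@@@%#**+++=====+##%@@@@@@@@@@@
@@@@@@@@@@@@@@%%%##**+===*%%@@@@@@@@@@@@
@@@@@@@@@@@@@@@@@%%%%*===*%@@@@@@@@@@@@@
@@@@@@@@@@@@@@@@@@@@%#+==+#%@@@@@@@@@@@@
@@@@@@@@@@@@@@@@@@@@%#+==+#%@@@@@@@@%%%%
%%%%%%%%%%%%%%%%%%%%%#+==+*%%%%%%%%%%%%%
%%%%%%%%%%%##%%###%##*+===+*############
#####################*+===+*############

turn to upright [0.0636 0.0746 0.2976] [460.78753988   7.38603974 281.48799564]
```

>>> {"method": "send_rows", "body": {
  "increments": [
    [[0.0045,0.0053,0.0213,0,0,0.04,1],[0.0045,0.0053,0.0213,0,0,0,1],[0.0045,0.0053,0.0213,0,0.03,0,1],[0.0045,0.0053,0.0213,0,0.04,0,1],[0.0045,0.0053,0.0213,0,0.04,0,1],[0.0045,0.0053,0.0213,0,0.04,0,1],[0.0045,0.0053,0.0213,0,0.04,0,1],[0.0045,0.0053,0.0213,0,0.04,0,1]]
  ]
}}

```text
clock: 25.45
position: [460.3, 65.0, 291.2]
orientation: [1.102, 2.724, -0.249]
wrist_force: [0.2, -0.7, -1.0]
opening: 0.182
finger_force: 59.4
```

>>> {"method": "send_rows", "body": {
  "increments": [
    [[0.0045,0.0053,0.0213,-0.005,0.04,0,1],[0.0045,0.0053,0.0213,-0.005,0.04,0,1],[0.0045,0.0053,0.0213,-0.005,0.04,0,1],[0.0045,0.0053,0.0213,-0.005,0.04,0,1],[0.0045,0.0053,0.0213,-0.005,0.04,-0.02,1],[0.0045,0.0053,0.0213,-0.005,0.014,-0.02,1],[0,0,0,0,0,0,1],[0,0,0,0,0,0,1]]
  ]
}}

```text
clock: 26.25
position: [453.4, 118.1, 281.3]
orientation: [-0.046, 3.14, 0.0]
wrist_force: [0.5, 0.3, -0.5]
opening: 0.178
finger_force: 59.3
```

```bash
cat > up.py <<'E'
from rim import *; from workcell import monitor
o=monitor.get_obs(); Rc=Ro.from_rotvec(o['orientation'])
M=Ro.from_euler('z',.03)*Ro.from_matrix(np.diag([-1,1,-1.]))
print('t',o['clock'],'pos',o['position'].round(1),'F',o['wrist_force'].round(1),'M',o['wrist_torque'].round(2),'shift to 453.5 118.5 123.8',((np.array([453.5,118.5,123.8])-o['position'])/250).round(4),'turn',((M*Rc.inv()).as_rotvec()/2/np.pi).round(4),'q6',o['joint_positions'].round(2))
E
python3 up.py; python3 snap.py wrist k8 >/dev/null; python3 - <<'E'
from rim import *
c=pickle.load(open("pics/k8.pkl","rb")); b=cv2.imread("pics/k8_raw.png");h=cv2.cvtColor(b,cv2.COLOR_BGR2HSV)
print('slot mouth',proj(c,np.array([(15,6.5,0),(15,-6.5,0),(-15,-6.5,0),(-15,6.5,0)])@Ro.from_euler('z',.015).as_matrix().T+[455.7,117.7,80]).round(1).tolist())
for r in range(160,256,2): print(r,''.join('R' if (h[r,k,1]>120 and (h[r,k,0]<8 or h[r,k,0]>172)) else ".:-=+*#%@"[min(8,int(b[r,k].mean())//29)] for k in range(240,316)))
E
```

```text
t 26.25 pos [453.4 118.1 281.3] F [ 0.5  0.3 -0.5] M [0.02 0.06 0.01] shift to 453.5 118.5 123.8 [ 6.000e-04  1.600e-03 -6.301e-01] turn [-0.      0.0002  0.0001] q6 [ 0.25  0.15 -0.2   1.22 -0.    0.23]
slot mouth [[282.2, 196.6], [270.7, 196.4], [270.9, 170.3], [282.7, 170.5]]
160 ############################################################################
162 ############################################################################
164 *##################*****####################################################
166 *##**+++**********++++++**##################################################
168 ****++++++++++++++++++++**##################################################
170 ++++++++++++++++++++++++*######******+++*+***###############################
172 ++++++++++++++++++++++++*######*+=--------=+*###############################
174 ++++++++++++++++++++++++**#####*+---------=+*###############################
176 ++++++++++++++++++++++++++*###**+---------=+**##############################
178 ++==========+++++++++++++++*##**+---------=+*####################*******####
180 ======
[... 2367 characters left out ...]
RRRRRRRRRRRRRRRRRRRRRRRRRRRRRRR=++**************####
240 ###************++=RRRRRRRRRRRRRRRRRRRRRRRRRRRRRRRRRRRRRR==+***************##
242 ***************+=RRRRRRRRRRRRRRRRRRRRRRRRRRRRRRRRRRRRRRRR=++***************#
244 ++++++++++++++++=RRRRRRRRRRRRRRRRRRRRRRRRRRRRRRRRRRRRRRRRR===++++*+*+*******
246 ================RRRRRRRRRRRRRRRRRRRRRRRRRRRRRRRRRRRRRRRRRR-===========++++**
248 ================RRRRRRRRRRRRRRRRRRRRRRRRRRRRRRRRRRRRRRRRRR-============+++++
250 ==================-RRRRRRRRRRRRRRRRRRRRRRRRRRRRRRRRRRRRR============+=+=++++
252 ==================-RRRRRRRRRRRRRRRRRRRRRRRRRRRRRRRRRRRRR===========++=+===++
254 ==================-RRRRRRRRRRRRRRRRRRRRRRRRRRRRRRRRRRRRR============+=++++=+
```

>>> {"method": "send_rows", "body": {
  "increments": [
    [[0,0,0,0.002,0.001,-0.1,1],[0,0,0,0,0,-0.12,1],[0,0,0,0,0,-0.07,1],[0,0,0,0,0,-0.02,1],[0,0,0,0,0,0,1],[0,0,0,0,0,-0.02,1],[0,0,0,0,0,-0.02,1],[0,0,0,0,0,-0.02,1]]
  ]
}}

```text
clock: 27.1
position: [454.9, 119.4, 190.0]
orientation: [-0.052, 3.137, 0.003]
wrist_force: [0.5, -0.1, -1.4]
opening: 0.177
finger_force: 59.3
```

>>> {"method": "send_rows", "body": {
  "increments": [
    [[0,0,0,0,0,-0.02,1],[0,0,0,0,0,-0.02,1],[0,0,0,0,0,-0.02,1],[0,0,0,0,0,-0.02,1]]
  ]
}}

```text
clock: 27.5
position: [454.3, 119.2, 169.2]
orientation: [-0.052, 3.138, 0.003]
wrist_force: [0.2, 0.4, -0.7]
opening: 0.179
finger_force: 59.3
```

>>> {"method": "send_rows", "body": {
  "increments": [
    [[0,0,0,0,-0.002,-0.03,1],[0,0,0,0,0,-0.04,1],[0,0,0,0,0,-0.04,1],[0,0,0,0,0,-0.03,1],[0,0,0,0,0,-0.015,1],[0,0,0,0,0,0,1]]
  ]
}}

```text
clock: 28.1
position: [453.8, 118.6, 130.1]
orientation: [-0.052, 3.14, 0.002]
wrist_force: [0.0, -0.7, -1.9]
opening: 0.179
finger_force: 59.3
```

```bash
python3 up.py
```

```text
t 28.1 pos [453.8 118.6 130.1] F [ 0.  -0.7 -1.9] M [ 0.02 -0.01 -0.01] shift to 453.5 118.5 123.8 [-0.0012 -0.0004 -0.0254] turn [-0.0002  0.0002 -0.0005] q6 [ 0.25  0.25 -0.48  0.84  0.    0.22]
```

>>> {"method": "send_rows", "body": {
  "increments": [
    [[0,0,0,0,0,-0.012,1],[0,0,0,0,0,-0.006,1],[0,0,0,0,0,0,1]]
  ]
}}

```text
clock: 28.4
position: [454.4, 118.7, 126.4]
orientation: [-0.052, 3.138, 0.003]
wrist_force: [-0.3, -1.2, -1.1]
opening: 0.182
finger_force: 59.3
```

>>> {"method": "send_rows", "body": {
  "increments": [
    [[0,0,0,0,0,-0.005,1],[0,0,0,0,0,-0.004,1],[0,0,0,0,0,0,1]]
  ]
}}

```text
clock: 28.7
position: [454.3, 118.7, 124.1]
orientation: [-0.052, 3.138, 0.003]
wrist_force: [0.2, 0.0, -1.3]
opening: 0.174
finger_force: 59.3
```

>>> {"method": "send_rows", "body": {
  "increments": [
    [[0,0,0,0,0,-0.003,1],[0,0,0,0,0,-0.003,1],[0,0,0,0,0,0,1]]
  ]
}}

```text
clock: 29.0
position: [454.4, 118.8, 123.8]
orientation: [-0.052, 3.138, 0.003]
wrist_force: [-2.8, 0.3, 8.0]
opening: 0.179
finger_force: 60.8
```

>>> {"method": "send_rows", "body": {
  "increments": [
    [[0,0,0,0,0,-0.003,1],[0,0,0,0,0,0,1]]
  ]
}}

```text
clock: 29.2
position: [454.4, 118.8, 123.7]
orientation: [-0.052, 3.137, 0.003]
wrist_force: [-4.2, -0.7, 13.8]
opening: 0.181
finger_force: 61.7
```

Collar is on the block at the same height as when picked. I release and retreat straight up.

>>> {"method": "send_rows", "body": {
  "increments": [
    [[0,0,0,0,0,0.004,1],[0,0,0,0,0,0,0.7],[0,0,0,0,0,0,0.4],[0,0,0,0,0,0,0.1],[0,0,0,0,0,0,0],[0,0,0,0,0,0.04,0],[0,0,0,0,0,0.1,0],[0,0,0,0,0,0.15,0]]
  ]
}}

```text
clock: 30.0
position: [452.7, 118.3, 195.0]
orientation: [0.052, -3.14, -0.001]
wrist_force: [1.2, 0.3, -0.2]
opening: 0.496
finger_force: 0.0
```

>>> {"method": "send_rows", "body": {
  "increments": [
    [[0,0,0,0,0,0.18,0],[0,0,0,0,-0.034,0.18,0],[0,0,0,0,-0.034,0.018,0],[0,0,0,0,0,0,0],[0,0,0,0,0,0,0],[0,0,0,0,0,0,0],[0,0,0,0,0,0,0]]
  ]
}}

```text
clock: 30.7
position: [453.4, 101.8, 288.4]
orientation: [0.052, -3.141, -0.002]
wrist_force: [0.8, 0.9, 0.1]
opening: 0.5
finger_force: 0.0
```

```bash
python3 snap.py wrist e1; python3 snap.py side e2; python3 - <<'E'
from rim import *
c=pickle.load(open("pics/e1.pkl","rb"))
def redbox(n,roi=None):
    h=cv2.cvtColor(cv2.imread(n),cv2.COLOR_BGR2HSV)
    red=(((h[:,:,0]<8)|(h[:,:,0]>172))&(h[:,:,1]>150)&(h[:,:,2]>60)).astype(np.uint8)
    cs,_=cv2.findContours(red,0,2); return [(cv2.contourArea(k),cv2.boundingRect(k)) for k in sorted(cs,key=cv2.contourArea)[-3:]]
print('e1',redbox("pics/e1_raw.png"),'w5',redbox("pics/w5_raw.png"))
print('grip pred',proj(c,np.array([(31,8,0),(31,-8,0),(-31,-8,0),(-31,8,0)])+[455.,117.7,144]).round(1).tolist())
print('side now',redbox("pics/e2_raw.png"),'start',redbox("pics/side0raw.png"))
# bystanders / cover change in side view
a=cv2.imread("pics/side0raw.png").astype(float);b=cv2.imread("pics/e2_raw.png").astype(float)
q=[454.85,-59.5,-.101]; cs=pickle.load(open("pics/e2.pkl","rb"))
P=proj(cs,np.array([[604,174,70],[599,86,43.]])); print('tin,glass px',P.round())
for p in P.astype(int): print('diff',np.abs(a-b)[p[1]-25:p[1]+25,p[0]-15:p[0]+15].mean())
E
```

```text
scale 1.4285714285714286 (600, 800, 3)
{'clock': 30.75, 'position': [453.586, 101.799, 288.573], 'orientation': [-0.052, 3.141, 0.002], 'joint_positions': [0.22, 0.141, -0.186, 1.243, 0.001, 0.187], 'wrist_force': [0.382, 0.283, 0.876], 'opening': 0.499}
scale 1.4285714285714286 (600, 800, 3)
{'clock': 30.8, 'position': [453.785, 101.822, 288.838], 'orientation': [-0.052, 3.141, 0.002], 'joint_positions': [0.22, 0.141, -0.186, 1.243, 0.001, 0.187], 'wrist_force': [-0.551, 0.088, 0.831], 'opening': 0.502}
e1 [(0.0, (417, 138, 1, 1)), (298.0, (222, 30, 36, 20)), (887.5, (281, 163, 22, 64))] w5 [(0.0, (421, 120, 1, 1)), (292.0, (207, 39, 37, 15)), (886.0, (283, 159, 22, 64))]
grip pred [[300.5, 229.5], [284.0, 229.0], [286.8, 165.7], [304.4, 166.3]]
side now [(46.5, (177, 188, 10, 12)), (323.0, (83, 392, 44, 28)), (599.5, (234, 117, 29, 30))] start [(47.5, (177, 188, 10, 12)), (324.0, (82, 392, 45, 28)), (602.5, (234, 117, 29, 30))]
tin,glass px [[310. 129.]
 [316. 160.]]
diff 3.8457777777777777
diff 3.756
```

```bash
python3 -c "
from workcell import manip; print(manip.job_done())"
```

```text
the job is handed in; nothing more can be done
None
```

I handed the job in at about 31 s: the cover is on the collar, both screws are at their stops (about 1.55 rad by camera), the key is upright in its block, and I saw no sign of a bystander moving; the hand-in call returned no verdict.

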